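# Clear the press bench: tip the spacers into their bin, rack the printing blocks

## Robot

A 7-joint arm with a two-finger parallel gripper is mounted at the origin on the work surface. World frame = base frame: x ahead of the robot, y to its left, z up, the work surface at z = 0. Lengths are in m, angles in rad, forces in N, time in s.
With the tool pointing down it reaches from about 0.4 to 0.85 m from the base axis. Payload 10.4 kg.
Tool frame: the origin (TCP) lies between the finger pads; the fingertips stand 11 mm ahead of it and the grasp point (between the pads) lies 8 mm behind it; z points along the fingers, y is the line along which they close (so a half turn about z gives the same grasp; the last joint's range is limited). The gripper opens to 85 mm and grips with 20 to 120 N. Pads are 22 mm wide; open, the fingers measure 114 mm over their backs; the gripper's body (76 mm by 85 mm) begins 54 mm behind the grasp point. The pads swing forward as they close: fully open they stand 13 mm farther back than shut.
Start: joints at [1.242, 0.332, -0.065, 1.46, 0.022, 1.35, -0.088], TCP at [0.188, -0.596, 0.221] pointing down, gripper open.
Joint ranges: [-2.6, 2.6], [-0.5, 2.12], [-1.47, 1.34], [0.16, 2.42], [-1.27, 4.41], [0.06, 2.06], [-2.6, 2.6]. Speed limits (rad/s): [2.22, 2.22, 2.79, 2.79, 3.14, 3.14, 3.14].

## Interface

Orientations are given as a rotation vector (axis times angle).
In Python, from bench import status, read_camera, camera_params, bot gives the robot as it stands. The module is installed in compiled form; this text tells all that it offers.
- The arm moves only by the tool arm_command, never from a script. Its arguments are lists of equal length, an entry for each row: "delta_pos": the shift along the tool's x, y, z each as a share of 30 mm, from -1 to 1, a list of three; "twist": the turn about the tool's z as a share of 0.15 rad, from -1 to 1. A call has 1 to 20 rows; each row shifts and turns the commanded pose from where the row before left it, along the tool's axes as they then stand; what a row does not reach is not made up. A row lasts 1/10 s, in which the tool goes at most 50 mm and 8.59 degrees, less where a joint would pass 70% of its speed; a pose out of reach is approached as far as the arm can. A call with a number of a shift or a turn outside -1 to 1 is refused whole. A call with a gripper value outside its range is refused whole. "fingers" is the opening, from -1 (shut) to 1 (fully open), set as the call begins (left out, the last holds). The fingers move at their own pace and stop on an object; the grip force is fixed at half the most. Time passes only in rows, so rows that do not move let the fingers close. It gives the time, the measured TCP pose, the force, the opening and the grip force at its end, in the units of the state.
- status.observe(): the state, without advancing time (a new reading comes with each control period).
- read_camera(name): name is "scene" or "top" or "wrist"; returns the picture (384x512x3 uint8, blue, green, red); there is no depth.
- camera_params(name): a dict with "K" (3x3 intrinsics, pixels), "xyz" and "attitude" of the camera in the world. Camera axes: x right, y down, z forward; pixel columns grow to the right and rows downward; lengths in m; the calibration is good to about 2 mm. A picture is of the moment at which its call begins: read the wrist's pose just before it. camera_params takes no time and is no camera call; for the wrist camera it gives the pose at the moment of the call.
- bot.finish_job(): hands the job in; it is judged then, once.
The state is a dict: "clock": time; "q": joint angles; "qd": joint speeds; "joint_efforts": joint torques, N m; "position": TCP position; "orientation": TCP orientation; "force": force on the tool from outside, world axes, zero at the start; "torque": the same for the moment, N m; "width": finger opening in m; "gripper_force": force on a finger pad.
Only numpy, scipy, OpenCV 4.12 (cv2) and the standard library are available. Lean on these libraries where they do the work, as an engineer would, in place of code of your own. Each camera call takes 0.05 s, during which the arm holds its last target. There are 200 camera calls.

## Task

Clear up after the print run: first gather the stray wooden spacers from the bench onto the aluminium tray with the others, then carry the tray to the plywood bin and tip it so that all the spacers slide off its open end into the bin (any that miss go in too), and set the empty tray back down flat on the bench. Slide each printing block lying on the bench fully home into a bay of the rack, one to a bay, at whatever moment suits you. Leave the bin upright, and leave the ink can, bottle and ink knife alone.

Things in the scene. Friction and masses are not known exactly. Their poses are not given: they have to be found in the camera images.
- tray: aluminium sorting tray, 0.2 kg, 144 (own x) x 128 mm (own y), base 4 mm; walls 4 mm thick, top 22 mm above the underside, on both long sides and the back (+x); front end (-x) open, roughly towards the robot at the start; upright wooden grip plate at the back. Origin: centre of the underside. Spacers begin to slide off at 18 to 27 degrees of tilt.
- tray_grip (a point): point in the tray's upright wooden grip plate where it is well held: 77 mm behind the tray's origin (own +x), 58 mm above its underside. The plate is 10 mm thick (own x), 44 mm wide (own y) and its top is 76 mm above the underside.
- tray_lip (a point): middle of the tray's open front edge, on the upper face of its base: 72 mm before the origin (own -x), 4 mm above the underside
- bin: open-topped plywood bin, loose, 0.5 kg, 130 mm (own x) by 170 mm (own y), 70 mm high, walls and floor 5 mm; origin at the centre of its underside; the wide sides face the robot and away from it
- spacer1: plain pale wooden spacer bar, 36 x 22 x 22 mm, 14 g; origin at the centre of one 36 x 22 face (its underside as first laid, so the bar's centre is 11 mm along its own z); x = its 36 mm length. Starts on the tray.
- spacer2: plain pale wooden spacer bar, 36 x 22 x 22 mm, 14 g; origin at the centre of one 36 x 22 face (its underside as first laid, so the bar's centre is 11 mm along its own z); x = its 36 mm length. Starts on the tray.
- spacer3: plain pale wooden spacer bar, 36 x 22 x 22 mm, 14 g; origin at the centre of one 36 x 22 face (its underside as first laid, so the bar's centre is 11 mm along its own z); x = its 36 mm length. Starts as a stray on the bench, or is absent.
- spacer4: plain pale wooden spacer bar, 36 x 22 x 22 mm, 14 g; origin at the centre of one 36 x 22 face (its underside as first laid, so the bar's centre is 11 mm along its own z); x = its 36 mm length. Starts as a stray on the bench, or is absent.
- spacer5: plain pale wooden spacer bar, 36 x 22 x 22 mm, 14 g; origin at the centre of one 36 x 22 face (its underside as first laid, so the bar's centre is 11 mm along its own z); x = its 36 mm length. Starts as a stray on the bench, or is absent.
- spacer6: plain pale wooden spacer bar, 36 x 22 x 22 mm, 14 g; origin at the centre of one 36 x 22 face (its underside as first laid, so the bar's centre is 11 mm along its own z); x = its 36 mm length. Starts as a stray on the bench, or is absent.
- block1: mounted printing block: dark wooden slab with a cork-brown lino face, 110 (own x) x 60 (own y) x 12 mm (z), 90 g; origin at the centre of its underside; starts flat on the bench, or is absent. Either end may go first.
- block2: mounted printing block: dark wooden slab with a cork-brown lino face, 110 (own x) x 60 (own y) x 12 mm (z), 90 g; origin at the centre of its underside; starts flat on the bench, or is absent. Either end may go first.
- rack: low plywood storage rack fixed to the bench, 85 mm deep (own x), 240 mm wide (own y), 41 mm high; two bays side by side, both open at the front (own -x, towards the robot), open in the middle above with a rail along each edge; origin on the bench under the middle of the front edge
- bay1 (a point): middle of the mouth of the left (+y) bay, on the bay's floor (18 mm above the bench), axes as the rack's. The bay is 64 mm wide, 15 mm high between floor and rails, and 75 mm deep to its back stop, so a block fully home has its centre 20 mm inside this point (own +x) and sticks out 35 mm in front.
- bay2 (a point): middle of the mouth of the right (-y) bay, on the bay's floor (18 mm above the bench), axes as the rack's. The bay is 64 mm wide, 15 mm high between floor and rails, and 75 mm deep to its back stop, so a block fully home has its centre 20 mm inside this point (own +x) and sticks out 35 mm in front.
- ink_can: bystander: steel ink can, 72 mm across, 70 mm high; origin under its centre
- glue_bottle: bystander: brown bottle, 56 mm across, 120 mm high; origin under its centre
- ink_knife: bystander: ink knife (spatula), 200 mm long, lying on the bench; origin in its middle
Mind the look-alikes: they are no part of the job. Leave any green or pink look-alike of the block2 alone.

How it is judged:
On the way, in this order (a step that is already met when the one before it is completed fails the run):
1. every spacer lies on the tray (x of spacer1 in the frame of tray between -0.074 and 0.074 m and y of spacer1 in the frame of tray between -0.062 and 0.062 m and z of spacer1 in the frame of tray between -0.004 and 0.05 m and x of spacer2 in the frame of tray between -0.074 and 0.074 m and y of spacer2 in the frame of tray between -0.062 and 0.062 m and z of spacer2 in the frame of tray between -0.004 and 0.05 m and x of spacer3 in the frame of tray between -0.074 and 0.074 m and y of spacer3 in the frame of tray between -0.062 and 0.062 m and z of spacer3 in the frame of tray between -0.004 and 0.05 m and x of spacer4 in the frame of tray between -0.074 and 0.074 m and y of spacer4 in the frame of tray between -0.062 and 0.062 m and z of spacer4 in the frame of tray between -0.004 and 0.05 m and x of spacer5 in the frame of tray between -0.074 and 0.074 m and y of spacer5 in the frame of tray between -0.062 and 0.062 m and z of spacer5 in the frame of tray between -0.004 and 0.05 m and x of spacer6 in the frame of tray between -0.074 and 0.074 m and y of spacer6 in the frame of tray between -0.062 and 0.062 m and z of spacer6 in the frame of tray between -0.004 and 0.05 m and angle between tray's own z axis and vertical below 0.3 rad), for 0.2 s.
2. the tray is tipped with its open edge over the bin and every spacer has slid off it ((x of spacer1 in the frame of tray below -0.072 m or z of spacer1 in the frame of tray below -0.004 m) and (x of spacer2 in the frame of tray below -0.072 m or z of spacer2 in the frame of tray below -0.004 m) and (x of spacer3 in the frame of tray below -0.072 m or z of spacer3 in the frame of tray below -0.004 m) and (x of spacer4 in the frame of tray below -0.072 m or z of spacer4 in the frame of tray below -0.004 m) and (x of spacer5 in the frame of tray below -0.072 m or z of spacer5 in the frame of tray below -0.004 m) and (x of spacer6 in the frame of tray below -0.072 m or z of spacer6 in the frame of tray below -0.004 m) and angle between tray's own z axis and vertical above 0.3 rad and horizontal distance between tray_lip and bin below 0.1 m and height (world z) of tray above 0.05 m), for 0.1 s.
At the end, for the whole second after the job is handed in: All spacers lie inside the bin, which stands upright (within 0.1 rad); each printing block lies in a bay within 4.5 mm of fully home; the tray stands flat on the bench (within 0.06 rad and 6 mm); all at rest (x of spacer1 in the frame of bin between -0.065 and 0.065 m and y of spacer1 in the frame of bin between -0.085 and 0.085 m and z of spacer1 in the frame of bin between -0.005 and 0.075 m and x of spacer2 in the frame of bin between -0.065 and 0.065 m and y of spacer2 in the frame of bin between -0.085 and 0.085 m and z of spacer2 in the frame of bin between -0.005 and 0.075 m and x of spacer3 in the frame of bin between -0.065 and 0.065 m and y of spacer3 in the frame of bin between -0.085 and 0.085 m and z of spacer3 in the frame of bin between -0.005 and 0.075 m and x of spacer4 in the frame of bin between -0.065 and 0.065 m and y of spacer4 in the frame of bin between -0.085 and 0.085 m and z of spacer4 in the frame of bin between -0.005 and 0.075 m and x of spacer5 in the frame of bin between -0.065 and 0.065 m and y of spacer5 in the frame of bin between -0.085 and 0.085 m and z of spacer5 in the frame of bin between -0.005 and 0.075 m and x of spacer6 in the frame of bin between -0.065 and 0.065 m and y of spacer6 in the frame of bin between -0.085 and 0.085 m and z of spacer6 in the frame of bin between -0.005 and 0.075 m and ((x of block1 in the frame of bay1 between 0.0155 and 0.025 m and y of block1 in the frame of bay1 between -0.006 and 0.006 m and z of block1 in the frame of bay1 between -0.006 and 0.018 m and angle between the x axis of block1 and the x axis of rack, either way round below 0.08 rad) or (x of block1 in the frame of bay2 between 0.0155 and 0.025 m and y of block1 in the frame of bay2 between -0.006 and 0.006 m and z of block1 in the frame of bay2 between -0.006 and 0.018 m and angle between the x axis of block1 and the x axis of rack, either way round below 0.08 rad)) and ((x of block2 in the frame of bay1 between 0.0155 and 0.025 m and y of block2 in the frame of bay1 between -0.006 and 0.006 m and z of block2 in the frame of bay1 between -0.006 and 0.018 m and angle between the x axis of block2 and the x axis of rack, either way round below 0.08 rad) or (x of block2 in the frame of bay2 between 0.0155 and 0.025 m and y of block2 in the frame of bay2 between -0.006 and 0.006 m and z of block2 in the frame of bay2 between -0.006 and 0.018 m and angle between the x axis of block2 and the x axis of rack, either way round below 0.08 rad)) and angle between tray's own z axis and vertical below 0.06 rad and height (world z) of tray between -0.006 and 0.006 m and angle between bin's own z axis and vertical below 0.1 rad and linear speed of each of spacer1, spacer2, spacer3, spacer4, spacer5, spacer6, block1, block2, tray, bin below 0.03 m/s); the robot touches nothing.
It fails at once if the bin is tipped over (more than 0.6 rad) (angle between bin's own z axis and vertical above 0.6 rad).
It fails at once if the ink can is moved more than 5 cm (distance of ink_can from where it was at the start of the episode above 0.05 m).
It fails at once if the glue bottle is moved more than 5 cm (distance of glue_bottle from where it was at the start of the episode above 0.05 m).
It fails at once if the ink knife is moved more than 5 cm (distance of ink_knife from where it was at the start of the episode above 0.05 m).
Of spacer3, spacer4, spacer5, spacer6 only 3 to 4 are there at a start; the rules pass over those that are not, and their reading is None.
Of block1, block2 only 1 to 2 are there at a start; the rules pass over those that are not, and their reading is None.
At some moment in a run one of spacer3, spacer4, spacer5, spacer6, block1, block2, bin may be knocked a few centimetres aside while the robot is not near it.
It also fails if it takes over 208 s, if anything falls off the work surface, if the arm or the gripper's body presses on something with over 40 N, if the wrist force passes 120 N, or if a joint passes its speed limit or range.

## Working session

There is one attempt and no reset: what is moved stays moved. The work goes in short steps, Python scripts to look and compute and a tool call to move; the robot and the scene stay as the last step left them, time stands still between calls to the robot, and variables do not carry over. Pictures are saved under pics/ and viewed, at most 14 in all, crops included, and the job is handed in when it is done.

Besides the shell and the picture viewer there is one more tool, called after "Call:" as a command line: name --pt "numbers of a row" for each row, then --argument value for the rest. arm_command: Moves the arm, as the interface text tells. Shift numbers are shares of 30 mm and turn numbers shares of 0.15 rad, none past 1 either way. Its arguments: {"type":"object","properties":{"delta_pos":{"type":"array","items":{"type":"array","items":{"type":"number","minimum":-1,"maximum":1}}},"twist":{"type":"array","items":{"type":"number","minimum":-1,"maximum":1}},"fingers":{"type":"number"}},"required":["delta_pos","twist"]}

```bash
mkdir -p pics; python3 - <<'E'
from bench import status, read_camera, camera_params
import cv2
s=status.observe();print(s)
for n in("scene","top"):
    im=read_camera(n);cv2.imwrite(f"pics/{n}0.png",im);p=camera_params(n);print(n,p)
print(camera_params("wrist"))
E
```

```text
{'clock': 0.0, 'q': array([ 1.24239213,  0.33289236, -0.06464614,  1.46096656,  0.02160972,
        1.34992324, -0.08856466]), 'qd': array([-1.09985149e-06, -2.30448524e-04, -1.31257557e-03, -1.33386647e-03,
        3.86314249e-04, -5.26919823e-04,  5.72066495e-04]), 'joint_efforts': array([ 5.59387263e-04, -6.25437856e+01,  4.95822716e-02, -3.91601837e+01,
        1.62872009e-02,  9.84538696e-03, -3.50381799e-05]), 'position': array([ 0.18799765, -0.59562507,  0.21989098]), 'orientation': array([-3.10352067e+00, -4.78121762e-01,  5.08587808e-04]), 'force': array([-0.40055582, -0.22829892, -0.80494462]), 'torque': array([ 0.0455798 ,  0.0467227 , -0.02178888]), 'gripper_force': 0.0, 'width': 0.0853564713281217}
scene {'K': array([[444.54965219,   0.        , 260.3590173 ],
       [  0.        , 444.54965219, 190.06412119],
       [  0.        ,   0.        ,   1.        ]]), 'xyz': array([ 1.45250794, -0.46361759,  0.75776759]), 'attitude': array([-1.85642948, -1.24233548,  0.6554746 ])}
top {'K': array([[372.12758358,   0.        , 251.57414256],
       [  0.        , 372.12758358, 194.11880111],
       [  0.        ,   0.        ,   1.        ]]), 'xyz': array([ 0.29696984, -0.06081602,  1.15588892]), 'attitude': array([-2.16872003,  2.10552329, -0.17794581])}
{'K': array([[299.51683602,   0.        , 255.02717445],
       [  0.        , 299.51683602, 187.94123036],
       [  0.        ,   0.        ,   1.        ]]), 'xyz': array([ 0.2538064 , -0.57542022,  0.37272972]), 'attitude': array([ 2.34844775, -1.71990025, -0.2386413 ])}
```

View pics/top0.png

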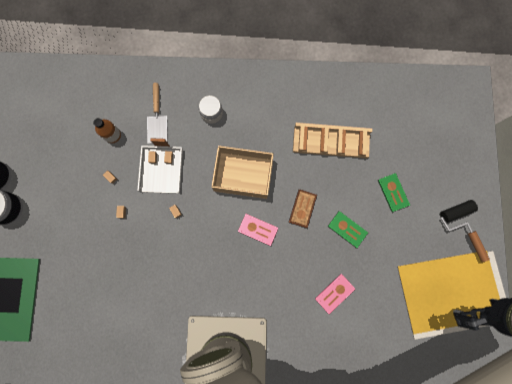

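View pics/scene0.png

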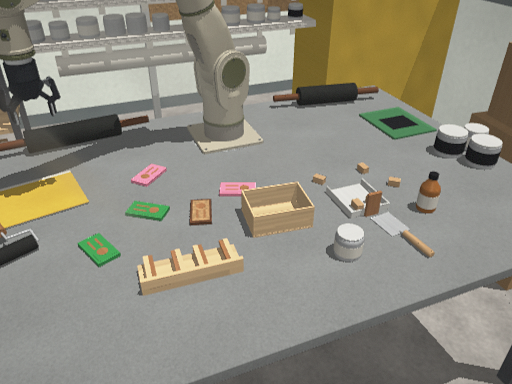

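The top view shows stray spacers at about (110,177), (121,212) and (175,211), with two more on the tray at (153,157) and (168,157). The bin is at (243,172) and the rack at (332,141). The candidates for the block are the dark-framed brown slab at (303,208), pinks at (258,230) and (335,294), and greens at (348,229) and (394,192). Only the brown one fits the description of dark wood with a cork face.

```bash
cat > h.py <<'E'
from bench import status, read_camera, camera_params, bot
import numpy as np, cv2
from scipy.spatial.transform import Rotation as R
def ray(p,uv,z):
    uv=np.atleast_2d(np.asarray(uv,float)); d=np.c_[uv,np.ones(len(uv))]@np.linalg.inv(p["K"]).T
    d=R.from_rotvec(p["attitude"]).apply(d); c=p["xyz"]; return c+d*((z-c[2])/d[:,2])[:,None]
def rect(p,cnt,z):
    w=ray(p,cnt.reshape(-1,2),z)[:,:2]; (c,s,a)=cv2.minAreaRect((w*1000).astype(np.float32))
    if s[0]<s[1]: s=s[::-1]; a+=90
    return np.array(c)/1000,np.array(s),((a+90)%180)-90   # centre m, sizes mm, long-axis angle deg
def pose():
    s=status.observe(); M=R.from_rotvec(s["orientation"]).as_matrix()
    return s["position"],np.arctan2(M[1,0],M[0,0]),M,s
def to(x,y,z,yawdeg=None):
    """units needed: twist first, then shift in the turned tool frame"""
    P,a,M,s=pose(); t=0
    if yawdeg is not None:
        t=(np.radians(yawdeg)-a+np.pi/2)%np.pi-np.pi/2
    b=a+t; d=np.array([x,y,z])-P
    X=np.array([np.cos(b),np.sin(b),0]);Y=np.array([np.sin(b),-np.cos(b),0])
    u=np.array([d@X,d@Y,-d[2]])/.03
    print("to",(x,y,z),"twist tot %.2f"%(-t/.15),"shift tot",u.round(2),"yaw now %.1f"%np.degrees(a),"clk %.1f"%s["clock"],"q7 %.2f"%s["q"][6])
def spacers(im,p,z=22.,lo=(5,90,90),hi=(20,255,255),amin=30,amax=400):
    m=cv2.inRange(cv2.cvtColor(im,cv2.COLOR_BGR2HSV),lo,hi); out=[]
    for c in cv2.findContours(m,cv2.RETR_EXTERNAL,cv2.CHAIN_APPROX_NONE)[0]:
        A=cv2.contourArea(c)
        if amin<A<amax:
            mm=cv2.moments(c); out.append(((mm["m10"]/A,mm["m01"]/A),A,*rect(p,c,z/1000)))
    return out
E
python3 - <<'E'
from h import *
im=cv2.imread("pics/top0.png");p=camera_params("top")
hsv=cv2.cvtColor(im,cv2.COLOR_BGR2HSV)
for n,(u,v) in dict(s1=(110,177),s2=(121,211),s3=(175,211),blk=(298,210),bin=(232,165),rack=(332,155),t1=(153,156),tray=(160,180)).items(): print(n,hsv[v,u],ray(p,(u,v),0.02).round(3))
for s in spacers(im,p,lo=(5,60,70),hi=(18,255,255)): print(np.round(s[0]),s[1],s[2].round(3),s[3].round(),round(s[4]))
cv2.imwrite("pics/crop1.png",cv2.resize(im[75:255,85:405],None,fx=2.5,fy=2.5,interpolation=cv2.INTER_CUBIC))
E
```

```text
s1 [ 15 110 206] [[0.525 0.381 0.02 ]]
s2 [ 15 109 209] [[0.42  0.337 0.02 ]]
s3 [ 15 110 208] [[0.425 0.172 0.02 ]]
blk [ 15 123 180] [[ 0.439 -0.205  0.02 ]]
bin [ 18  94 233] [[0.575 0.003 0.02 ]]
rack [15 71 86] [[ 0.617 -0.311  0.02 ]]
t1 [ 15 109 209] [[0.596 0.252 0.02 ]]
tray [ 21   7 243] [[0.52  0.225 0.02 ]]
[340. 289.] 51.0 [ 0.207 -0.332] [24. 23.] 90
[479. 247.] 244.0 [ 0.345 -0.753] [95. 29.] 24
[252. 227.] 45.0 [ 0.384 -0.065] [24. 21.] -88
[343. 225.] 40.5 [ 0.398 -0.341] [22. 21.] -1
[120. 212.] 84.5 [0.417 0.339] [37. 26.] -2
[175. 211.] 83.0 [0.425 0.172] [40. 23.] 36
[391. 186.] 38.0 [ 0.524 -0.495] [23. 22.] -2
[109. 176.] 85.0 [0.526 0.382] [41. 22.] 48
[168. 157.] 80.5 [0.594 0.204] [39. 25.] 2
[152. 157.] 80.0 [0.593 0.254] [40. 25.] 4
[157. 140.] 33.0 [0.649 0.241] [48. 11.] 86
[105. 128.] 174.5 [0.681 0.41 ] [59. 56.] 50
[156.  97.] 140.5 [0.79  0.258] [100.  16.] 4
```

View pics/crop1.png

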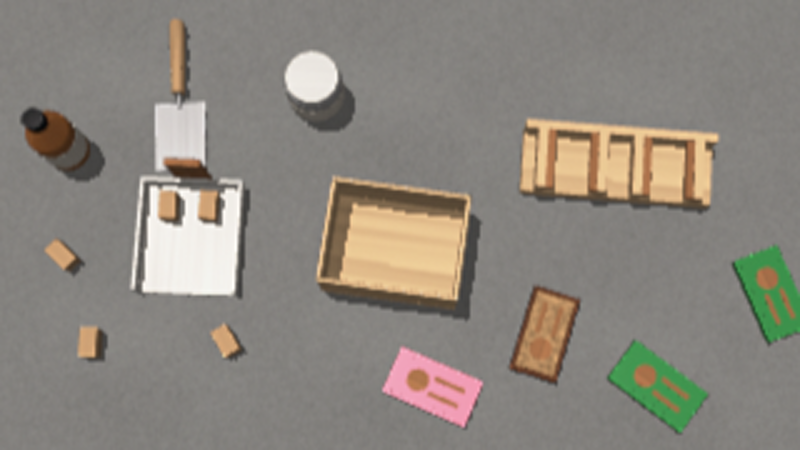

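The enlarged crop confirms it. Only one brown framed slab is the block (crop (545,335)), and the pink and green ones are look-alikes. The tray's open front faces the robot, with two spacers at the back, and there are three strays. Next I'll measure the block, rack, tray and bin.

```bash
python3 - <<'E'
from h import *
im=cv2.imread("pics/top0.png");p=camera_params("top")
hsv=cv2.cvtColor(im,cv2.COLOR_BGR2HSV)
def big(m,r,z,n):
    k=np.zeros_like(m);k[r[1]:r[3],r[0]:r[2]]=m[r[1]:r[3],r[0]:r[2]]
    k=cv2.morphologyEx(k,cv2.MORPH_CLOSE,np.ones((3,3)))
    c=max(cv2.findContours(k,cv2.RETR_EXTERNAL,cv2.CHAIN_APPROX_NONE)[0],key=cv2.contourArea)
    c=cv2.convexHull(c);q=rect(p,c,z);print(n,q[0].round(4),q[1].round(1),round(q[2],1))
sat=cv2.inRange(hsv,(3,55,30),(25,255,255))
big(sat,(285,183,322,235),.012,"block")
big(sat,(285,110,380,165),.041,"rack")
big(sat,(205,140,280,202),.07,"bin")
wh=cv2.inRange(hsv,(0,0,185),(179,40,255))
big(wh,(132,140,190,200),.022,"tray")
to(0.33,-0.30,0.30,0)
E
```

```text
block [ 0.4466 -0.2202] [110.3  60.6] -15.9
rack [ 0.6596 -0.3075] [245.   99.7] 87.0
bin [ 0.5438 -0.0309] [171.9 142.2] 83.7
tray [0.555 0.229] [146.8 128.1] -0.5
to (0.33, -0.3, 0.3) twist tot 2.04 shift tot [ 4.73 -9.86 -2.67] yaw now 17.5 clk 0.1 q7 -0.09
```

```bash
python3 - <<'E'
from h import *
to(0.41,-0.21,0.22,-15.9)
E
```

```text
to (0.41, -0.21, 0.22) twist tot 3.89 shift tot [  3.59 -14.39   0.  ] yaw now 17.5 clk 0.1 q7 -0.09
```

Call:
arm_command --pt "0 0 0" --pt "0 0 0" --pt "0 0 0" --pt "0 0 0" --pt "0.24 -0.96 0" --pt "0.24 -0.96 0" --pt "0.24 -0.96 0" --pt "0.24 -0.96 0" --pt "0.24 -0.96 0" --pt "0.24 -0.96 0" --pt "0.24 -0.96 0" --pt "0.24 -0.96 0" --pt "0.24 -0.96 0" --pt "0.24 -0.96 0" --pt "0.24 -0.96 0" --pt "0.24 -0.96 0" --pt "0.24 -0.96 0" --pt "0.24 -0.96 0" --pt "0.23 -0.95 0" --pt "0 0 0" --twist '[0.97, 0.97, 0.97, 0.98, 0, 0, 0, 0, 0, 0, 0, 0, 0, 0, 0, 0, 0, 0, 0, 0]' --fingers 1

```text
clock: 2.1
position: [0.4118, -0.2067, 0.2207]
orientation: [-3.112, 0.426, -0.0]
force: [-0.2, -0.7, 0.4]
width: 0.0855
gripper_force: 0.0
```

```bash
python3 - <<'E'
from h import *
to(0.41,-0.21,0.22,-15.9)
p=camera_params("wrist");print(p["xyz"],R.from_rotvec(p["attitude"]).as_matrix().round(2).tolist())
im=read_camera("wrist");cv2.imwrite("pics/w1.png",im);np.save("w1.npy",p,allow_pickle=True)
E
```

```text
to (0.41, -0.21, 0.22) twist tot 0.04 shift tot [-0.03  0.12  0.02] yaw now -15.6 clk 2.1 q7 -1.47
[ 0.47808076 -0.2256528   0.37339114] [[-0.27, -0.93, -0.26], [-0.96, 0.26, 0.07], [-0.0, 0.27, -0.96]]
```

View pics/w1.png

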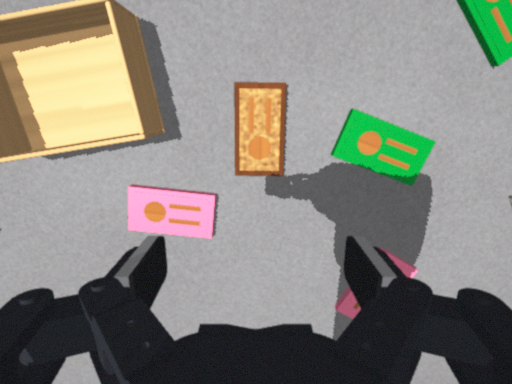

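The wrist view shows the brown block square to the tool at about (260,128). Pink sits at lower left (172,212) and green at right (383,146).

```bash
python3 - <<'E'
from h import *
im=cv2.imread("pics/w1.png");p=np.load("w1.npy",allow_pickle=True).item()
m=np.zeros(im.shape[:2],np.uint8);r=cv2.inRange(cv2.cvtColor(im,cv2.COLOR_BGR2HSV),(3,80,30),(28,255,255));m[75:185,225:300]=r[75:185,225:300]
c=cv2.convexHull(max(cv2.findContours(m,0,1)[0],key=cv2.contourArea))
q=rect(p,c,.012);print(q)
a=np.radians(q[2]);g=q[0]-.040*np.array([np.cos(a),np.sin(a)])
to(g[0],g[1],0.013,q[2]);to(g[0],g[1],0.08,q[2])
E
```

```text
(array([ 0.44690182, -0.22257866]), array([108.91246033,  59.15771103]), -16.58306884765625)
to (np.float64(0.40856554676001977), np.float64(-0.2111624523999486), 0.013) twist tot 0.10 shift tot [-0.05  0.1   6.92] yaw now -15.7 clk 2.1 q7 -1.47
to (np.float64(0.40856554676001977), np.float64(-0.2111624523999486), 0.08) twist tot 0.10 shift tot [-0.05  0.1   4.68] yaw now -15.7 clk 2.1 q7 -1.47
```

Call:
arm_command --pt "-0.05 0.1 1" --pt "0 0 1" --pt "0 0 1" --pt "0 0 1" --pt "0 0 1" --pt "0 0 1" --pt "0 0 0.5" --pt "0 0 0.5" --pt "0 0 0.05" --pt "0 0 0" --twist '[0.1, 0, 0, 0, 0, 0, 0, 0, 0, 0]' --fingers 0.7

```text
clock: 3.15
position: [0.4073, -0.2134, 0.0092]
orientation: [-3.108, 0.46, 0.001]
force: [0.2, -0.3, -0.7]
width: 0.0726
gripper_force: 0.0
```

Call:
arm_command --pt "0 0 0" --pt "0 0 0" --pt "0 0 0" --pt "0 0 0" --pt "0 0 0" --pt "0 0 0" --twist '[0, 0, 0, 0, 0, 0]' --fingers -1

```text
clock: 3.75
position: [0.4079, -0.2129, 0.0093]
orientation: [3.108, -0.458, 0.0]
force: [0.3, -0.4, -0.3]
width: 0.0
gripper_force: 0.0
```

```bash
python3 - <<'E'
from h import *
p=camera_params("wrist");im=read_camera("wrist");cv2.imwrite("pics/w2.png",im)
t=read_camera("top");cv2.imwrite("pics/t2.png",t);print(pose()[3]["width"])
a=cv2.resize(im,(400,300));b=cv2.resize(t[130:280,220:420],(400,300));cv2.imwrite("pics/c2.png",np.hstack([a,b]))
E
```

```text
6.511962225919694e-05
```

View pics/c2.png

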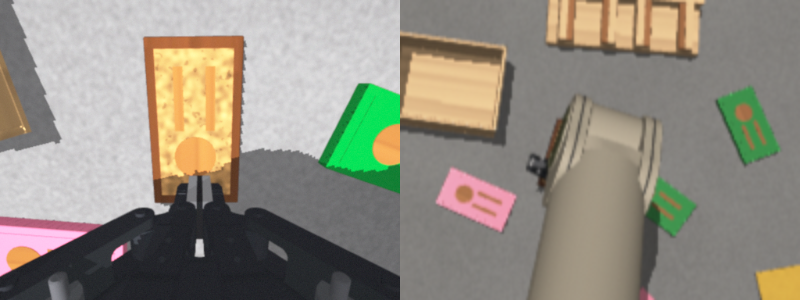

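The fingers shut above the block face instead of around it. I'll check where the tip really is.

```bash
python3 - <<'E'
from h import *
p=camera_params("wrist");P,a,M,s=pose();print(P)
for d in(-.02,-.01,0,.011):
    X=P+M[:,2]*d; c=R.from_rotvec(p["attitude"]).inv().apply(X-p["xyz"]);u=p["K"]@c;print(d,X[2].round(3),(u[:2]/u[2]).round(1))
im=cv2.imread("pics/w2.png");cv2.imwrite("pics/c3.png",cv2.resize(im[200:300,170:340],None,fx=4.5,fy=4.5))
m=np.zeros(im.shape[:2],np.uint8);r=cv2.inRange(cv2.cvtColor(im,cv2.COLOR_BGR2HSV),(3,80,30),(28,255,255));m[30:270,180:320]=r[30:270,180:320]
c=cv2.convexHull(max(cv2.findContours(m,0,1)[0],key=cv2.contourArea))
for z in(.0,.006,.012):print(rect(p,c,z))
E
```

```text
[ 0.40782788 -0.21286708  0.00922547]
-0.02 0.029 [254.3 250.2]
-0.01 0.019 [254.3 241.1]
0 0.009 [254.4 233.2]
0.011 -0.002 [254.4 225.4]
(array([ 0.44480505, -0.22103357]), array([117.26151276,  63.85522842]), -16.13604736328125)
(array([ 0.44587927, -0.22148033]), array([112.91754913,  61.48974228]), -16.13604736328125)
(array([ 0.44695325, -0.22192702]), array([108.57366943,  59.1242485 ]), -16.136032104492188)
```

View pics/c3.png

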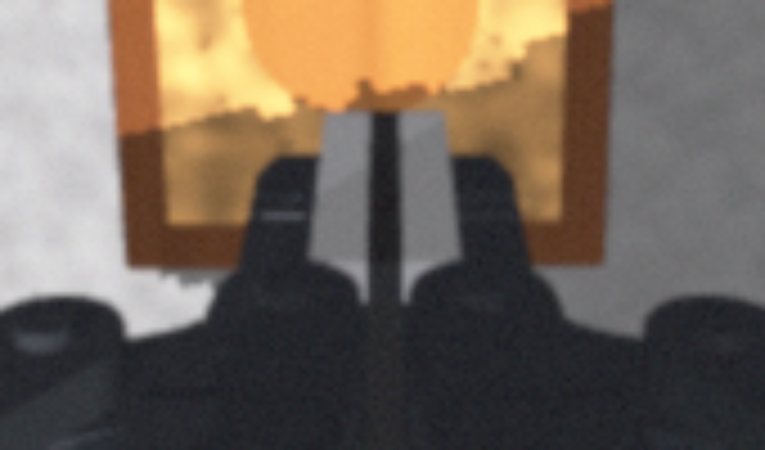

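Call:
arm_command --pt "0 0 -1" --pt "0 0 -1" --pt "0 0 0" --pt "0 0 0" --twist '[0, 0, 0, 0]' --fingers 0.7

```text
clock: 4.25
position: [0.4081, -0.2131, 0.0696]
orientation: [3.107, -0.458, 0.002]
force: [-0.2, 0.4, -0.2]
width: 0.058
gripper_force: 0.0
```

Call:
arm_command --pt "0 0 1" --pt "0 0 1" --pt "0 0 0.1" --pt "0 0 0" --twist '[0, 0, 0, 0]'

```text
clock: 4.65
position: [0.407, -0.2123, 0.0054]
orientation: [-3.107, 0.458, 0.004]
force: [0.3, 0.6, 0.9]
width: 0.0726
gripper_force: 0.0
```

```bash
python3 - <<'E'
from h import *
p=camera_params("wrist");im=read_camera("wrist");print(pose()[3])
cv2.imwrite("pics/c4.png",im[30:,60:460])
E
```

```text
{'clock': 4.7, 'q': array([ 0.71472713,  0.24967439, -0.36021685,  2.08081095,  0.11783587,
        0.83063836, -1.57834632]), 'qd': array([ 0.00309299, -0.02272648, -0.00139878, -0.01460613,  0.00036995,
       -0.00061652, -0.000754  ]), 'joint_efforts': array([-3.63495760e-02, -4.37391293e+01, -2.27932937e+00, -2.82729667e+01,
        5.73846814e-02, -3.39833891e-02, -3.76837933e-02]), 'position': array([ 0.4078483 , -0.21271803,  0.00643343]), 'orientation': array([-3.10761476e+00,  4.57918613e-01,  8.77822894e-04]), 'force': array([ 0.72384554, -0.33869719, -0.24376379]), 'torque': array([-0.00814225, -0.06812862,  0.02913704]), 'gripper_force': 0.0, 'width': 0.07282725912788114}
```

View pics/c4.png

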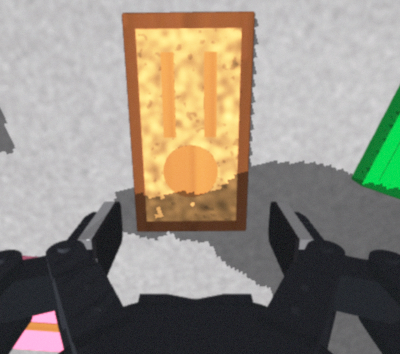

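The fingers straddle the near end of the block (crop pads at (110,240) and (280,240)). I'll close in two steps.

Call:
arm_command --pt "0 0 0" --pt "0 0 0" --twist '[0, 0]' --fingers 0.3

```text
clock: 4.9
position: [0.4086, -0.2133, 0.0073]
orientation: [3.107, -0.458, 0.003]
force: [-0.6, 0.3, 0.3]
width: 0.0557
gripper_force: 0.0
```

Call:
arm_command --pt "0 0 0" --pt "0 0 0" --pt "0 0 0" --twist '[0, 0, 0]'

```text
clock: 5.2
position: [0.408, -0.213, 0.0065]
orientation: [3.108, -0.458, 0.001]
force: [-0.3, -0.6, -0.3]
width: 0.0556
gripper_force: 0.0
```

Call:
arm_command --pt "0 0 0.07" --pt "0 0 0.07" --pt "0 0 0" --twist '[0, 0, 0]'

```text
clock: 5.5
position: [0.4076, -0.2127, 0.0016]
orientation: [-3.108, 0.458, 0.001]
force: [0.2, -0.4, -0.6]
width: 0.0554
gripper_force: 0.0
```

```bash
python3 - <<'E'
from h import *
s=pose()[3];print(s["force"],s["width"],s["position"])
im=read_camera("wrist");t=read_camera("scene")
cv2.imwrite("pics/c5.png",np.hstack([cv2.resize(im[150:320,120:400],(420,255)),cv2.resize(t[170:250,150:270],(380,255))]))
E
```

```text
[ 0.18731036 -0.35503925 -0.61427956] 0.05543210984512367 [ 0.40758172 -0.21274989  0.00161672]
```

View pics/c5.png

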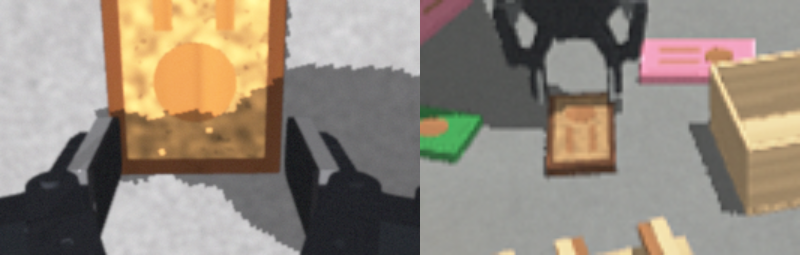

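```bash
python3 - <<'E'
from h import *
p=camera_params("wrist");P,a,M,s=pose();print(P,p["xyz"])
for x in(0,.011,.02):
  for d in(-.03,-.02,-.01,0,.011):
    X=P+M@[x,.0277,d]; c=R.from_rotvec(p["attitude"]).inv().apply(X-p["xyz"]);u=p["K"]@c;print(x,d,(u[:2]/u[2]).round(1),c[2].round(3))
E
```

```text
[ 0.40776921 -0.21279126  0.0018786 ] [ 0.47374761 -0.23306376  0.15458893]
0 -0.03 [314.8 260.5] 0.137
0 -0.02 [310.9 250.2] 0.146
0 -0.01 [307.4 241.1] 0.156
0 0 [304.4 233.1] 0.166
0 0.011 [301.4 225.4] 0.176
0.011 -0.03 [316.1 238.4] 0.134
0.011 -0.02 [312.1 229.4] 0.143
0.011 -0.01 [308.5 221.5] 0.153
0.011 0 [305.3 214.5] 0.163
0.011 0.011 [302.2 207.7] 0.173
0.02 -0.03 [317.3 219.6] 0.131
0.02 -0.02 [313.  211.7] 0.141
0.02 -0.01 [309.3 204.8] 0.151
0.02 0 [306.1 198.7] 0.16
0.02 0.011 [302.9 192.8] 0.171
```

Call:
arm_command --pt "0 0 0" --pt "0 0 0" --pt "0 0 0.1" --pt "0 0 0.1" --pt "0 0 0" --twist '[0, 0, 0, 0, 0]' --fingers 0.7

```text
clock: 6.1
position: [0.4075, -0.2127, -0.0045]
orientation: [-3.108, 0.458, 0.001]
force: [-0.1, -0.2, 0.9]
width: 0.0723
gripper_force: 0.0
```

Call:
arm_command --pt "0 0 0.1" --pt "0 0 0" --twist '[0, 0]'

```text
clock: 6.3
position: [0.4076, -0.2128, -0.0073]
orientation: [-3.108, 0.458, 0.001]
force: [0.7, 0.4, 0.5]
width: 0.073
gripper_force: 0.0
```

Call:
arm_command --pt "0 0 0.1" --pt "0 0 0" --twist '[0, 0]'

```text
clock: 6.5
position: [0.4077, -0.2128, -0.0103]
orientation: [-3.108, 0.458, 0.001]
force: [-0.8, 0.2, -0.5]
width: 0.0724
gripper_force: 0.0
```

Call:
arm_command --pt "0 0 0" --pt "0 0 0" --pt "0 0 0" --pt "0 0 0" --twist '[0, 0, 0, 0]' --fingers 0.3

```text
clock: 6.9
position: [0.408, -0.2128, -0.0094]
orientation: [3.108, -0.458, 0.0]
force: [-2.2, 1.2, 9.6]
width: 0.0582
gripper_force: 62.5
```

The pads now grip, so the tips sit higher than stated. I'll find the bench by touch to calibrate the tip height.

Call:
arm_command --pt "0 0 0" --pt "0 0 0" --pt "0 0 0.1" --pt "0 0 0.1" --pt "0 0 0" --twist '[0, 0, 0, 0, 0]' --fingers 0.7

```text
clock: 7.4
position: [0.4075, -0.2127, -0.0166]
orientation: [-3.108, 0.458, 0.001]
force: [0.0, -0.4, -0.1]
width: 0.0727
gripper_force: 0.0
```

Call:
arm_command --pt "0 0 0.1" --pt "0 0 0" --twist '[0, 0]'

```text
clock: 7.6
position: [0.408, -0.2129, -0.019]
orientation: [3.108, -0.458, 0.0]
force: [-0.7, 0.9, 1.4]
width: 0.0726
gripper_force: 1.0
```

Call:
arm_command --pt "0 0 0.1" --pt "0 0 0" --twist '[0, 0]'

```text
clock: 7.8
position: [0.408, -0.213, -0.0193]
orientation: [3.107, -0.458, -0.002]
force: [-19.1, 8.3, 53.5]
width: 0.0731
gripper_force: 26.9
```

Call:
arm_command --pt "0 0 -0.27" --pt "0 0 0" --twist '[0, 0]'

```text
clock: 8.0
position: [0.4085, -0.2132, -0.0131]
orientation: [3.107, -0.458, 0.003]
force: [0.1, 0.8, -0.6]
width: 0.0728
gripper_force: 0.0
```

Call:
arm_command --pt "0 0 0" --pt "0 0 0" --pt "0 0 0" --pt "0 0 0" --twist '[0, 0, 0, 0]' --fingers 0.3

```text
clock: 8.4
position: [0.408, -0.2129, -0.0135]
orientation: [3.108, -0.458, -0.0]
force: [-4.3, 2.3, 16.2]
width: 0.0582
gripper_force: 61.9
```

Call:
arm_command --pt "0 0 -0.5" --pt "0 0 -1" --pt "0 0 -1" --pt "0 0 -0.5" --pt "0 0 0" --twist '[0, 0, 0, 0, 0]'

```text
clock: 8.9
position: [0.4088, -0.2134, 0.0774]
orientation: [3.107, -0.458, 0.004]
force: [0.7, -0.4, -1.6]
width: 0.0584
gripper_force: 65.7
```

```bash
python3 - <<'E'
from h import *
p=camera_params("wrist");P,a,M,s=pose();print(P,np.degrees(a),s["width"],s["gripper_force"])
im=read_camera("wrist");cv2.imwrite("pics/w6.png",im);np.save("w6.npy",p,allow_pickle=True)
m=np.zeros(im.shape[:2],np.uint8);r=cv2.inRange(cv2.cvtColor(im,cv2.COLOR_BGR2HSV),(3,80,30),(28,255,255));m[:280,180:330]=r[:280,180:330]
c=cv2.convexHull(max(cv2.findContours(m,0,1)[0],key=cv2.contourArea))
for z in(.085,.095,.105):print(rect(p,c,z))
E
```

```text
[ 0.40881889 -0.21344625  0.07743109] -16.781927798494973 0.058368819885640834 65.74346780776978
(array([ 0.44435934, -0.22326595]), array([123.36769104,  67.77072906]), -15.186897277832031)
(array([ 0.44642664, -0.22396689]), array([114.88047791,  63.10837173]), -15.186920166015625)
(array([ 0.44849396, -0.22466782]), array([106.3932724 ,  58.44600677]), -15.186904907226562)
```

View pics/w6.png

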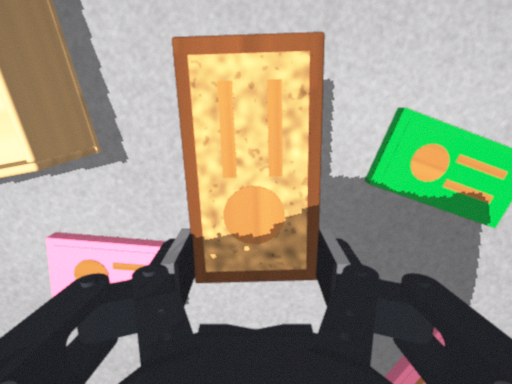

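Block held level; its top measures 0.10 m high. Next I'll view the rack from above with the block between the two bays.

```bash
python3 - <<'E'
from h import *
to(.55,-.307,.13,-3)
E
```

```text
to (0.55, -0.307, 0.13) twist tot -1.60 shift tot [ 4.89  2.88 -1.8 ] yaw now -16.8 clk 8.9 q7 -1.53
```

Call:
arm_command --pt "0 0 -0.9" --pt "0 0 -0.9" --pt "0.8 0.48 0" --pt "0.8 0.48 0" --pt "0.8 0.48 0" --pt "0.8 0.48 0" --pt "0.8 0.48 0" --pt "0.89 0.48 0" --pt "0 0 0" --pt "0 0 0" --twist '[-0.8, -0.8, 0, 0, 0, 0, 0, 0, 0, 0]'

```text
clock: 9.95
position: [0.5491, -0.3063, 0.1275]
orientation: [-3.139, 0.082, 0.005]
force: [-1.1, -0.4, -0.7]
width: 0.0581
gripper_force: 65.7
```

```bash
python3 - <<'E'
from h import *
p=camera_params("wrist");P,a,M,s=pose();print(P,np.degrees(a),s["width"],s["gripper_force"])
im=read_camera("wrist");cv2.imwrite("pics/w7.png",im);np.save("w7.npy",p,allow_pickle=True)
E
```

```text
[ 0.54912639 -0.30628624  0.12748037] -3.0100033709377154 0.05805854917057039 65.68261742591858
```

View pics/w7.png

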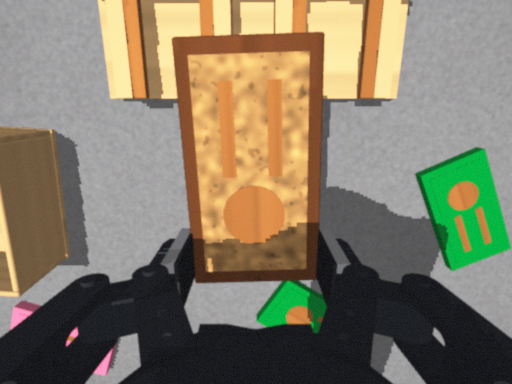

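The rack front edge runs from about (109,98) to (398,100). The brown rails are at u≈138, 207, 300 and 372.

```bash
python3 - <<'E'
from h import *
im=cv2.imread("pics/w7.png");p=np.load("w7.npy",allow_pickle=True).item()
h=cv2.cvtColor(im,cv2.COLOR_BGR2HSV)
for v in(20,88):
    row=h[v]; print(v,"".join("B" if (r[0]<16 and r[1]>150) else ("w" if r[1]>60 and r[2]>120 else ".") for r in row[95:415]))
W=lambda uv,z:ray(p,uv,z)[:,:2].round(4).tolist()
for z in(.033,.041):
    print(z,W([(109,98),(398,100)],z),np.linalg.norm(np.subtract(*W([(109,98),(398,100)],z))))
for c in range(100,130,3):pass
# front edge line at columns
for u in(115,150,340,360,392):
    col=im[60:125,u].astype(int).sum(1);print(u,60+np.argmin(np.diff(col)))
E
```

```text
20 .....wwwwwwwwwwwwwwwwwwwwwwwwwBBBBBBBBBBBBBBBB.wwwwwwwwwwwwwwwwwwwwwwwwwwwwwwwwwwwwwwwwwwwwwwwwwwwwwwwwwwwBBBBBBBBBBBBwwwwwwwwwwwwwwwwwwwwwwwwwwwwwwwwwwwwwwwwwwwwwwwwwwwwwwwwwwwwwwwwwwwwwwwwwwwwwwwwBBBBBBBBBBBBBwwwwwwwwwwwwwwwwwwwwwwwwwwwwwwwwwwwwwwwwwwwwwwwwwwwwwwwwww.BBBBBBBBBBBBBBBBwwwwwwwwwwwwwwwwwwwwwwwwww........
88 ..............wwwwwwwwwwwwwwwwwwwwwwwBBBBBBBBBBBBBBB..wwwwwwwwwwwwwwwwwwwwwwwwwwwwBBBBBBBBBBBBBwwwwwwwwwwwwwwwwwwwwwwwwwwwwBBBBBBBBBBBBBBwwwwwwwwwwwwwwwwwwwwwwwwwwwwwwwwwwwBBBBBBBBBBBBBBBwwwwwwwwwwwwwwwwwwwwwwwwwwwBBBBBBBBBBBBBwwwwwwwwwwwwwwwwwwwwwwwwwwwwwwwwwwww.BBBBBBBBBBBBBBBwwwwwwwwwwwwwwwwwwwwwwww.................
0.033 [[0.6279, -0.195], [0.6145, -0.4231]] 0.2284932602944778
0.041 [[0.6275, -0.1988], [0.6146, -0.4195]] 0.22107668352858922
115 98
150 97
340 98
360 96
392 98
```

```bash
python3 - <<'E'
from h import *
im=cv2.imread("pics/w7.png");p=np.load("w7.npy",allow_pickle=True).item()
h=cv2.cvtColor(im,cv2.COLOR_BGR2HSV)
c=np.array([.6212,-.309]);a=np.radians(-3.2);X=np.array([np.cos(a),np.sin(a)]);Y=np.array([-np.sin(a),np.cos(a)])
for v in(5,15,25,70,85):
    r=h[v];m=((r[:,0]<16)&(r[:,1]>150)).astype(int);m[:95]=0;m[415:]=0
    e=np.flatnonzero(np.diff(m));e=[(i+.5,v) for i in e]
    W=((r[:,1]>60)&(r[:,2]>110)).astype(int);ww=np.flatnonzero(W[95:415])+95
    for z in(.018,.041):
        print(v,z,"rails y",((ray(p,e,z)[:,:2]-c)@Y*1000).round(1),"outer",((ray(p,[(ww[0],v),(ww[-1],v)],z)[:,:2]-c)@Y*1000).round(1),"x",((ray(p,e,z)[:,:2]-c)@X*1000).round()[:1])
E
```

```text
5 0.018 rails y [101.8  89.3  42.   32.  -30.  -40.8 -87.3 -99.7] outer [ 120.8 -119.4] x [70.]
5 0.041 rails y [ 92.7  81.4  38.2  29.  -27.5 -37.4 -79.8 -91.1] outer [ 110.  -109.1] x [63.]
15 0.018 rails y [101.8  88.5  42.4  32.2 -30.3 -40.4 -86.5 -99.7] outer [ 120.2 -118.8] x [63.]
15 0.041 rails y [ 92.7  80.6  38.5  29.2 -27.8 -37.  -79.  -91.1] outer [ 109.5 -108.5] x [57.]
25 0.018 rails y [101.   89.2  41.9  32.5 -30.5 -40.8 -87.2 -99. ] outer [ 120.4 -119. ] x [56.]
25 0.041 rails y [ 92.   81.2  38.1  29.5 -28.  -37.3 -79.7 -90.5] outer [ 109.6 -108.7] x [51.]
70 0.018 rails y [101.6  89.3  63.9  53.3 -45.7 -56.3 -86.6 -99.6] outer [ 120.  -118.8] x [22.]
70 0.041 rails y [ 92.5  81.3  58.1  48.4 -41.8 -51.5 -79.1 -91. ] outer [ 109.3 -108.5] x [20.]
85 0.018 rails y [101.2  88.7  63.9  53.1  30.7  18.3 -10.7 -23.1 -45.5 -56.3 -86.9 -99.3] outer [ 119.9 -118.7] x [11.]
85 0.041 rails y [ 92.2  80.8  58.1  48.3  27.9  16.5  -9.9 -21.3 -41.7 -51.5 -79.4 -90.7] outer [ 109.2 -108.5] x [10.]
```

Everything agrees: rack width is 240 mm at floor height, bays are ±60 mm, and the rails' outer edges are ±32 mm about each bay centre. Next is the block's pose in the hand.

```bash
python3 - <<'E'
from h import *
im=cv2.imread("pics/w7.png");p=np.load("w7.npy",allow_pickle=True).item()
h=cv2.cvtColor(im,cv2.COLOR_BGR2HSV)
L=[];Rr=[]
for v in range(110,225,3):
    m=np.flatnonzero((h[v,150:345,1]>90)&(h[v,150:345,0]<28))+150
    L.append((m[0]-.5,v));Rr.append((m[-1]+.5,v))
P,a,M,s=pose();P=np.array([.54913,-.30629,.12748]);a=np.radians(-3.01)
z=.1275+.0255
for z in(.148,.153):
  f=[]
  for E in(L,Rr):
    w=ray(p,E,z)[:,:2]-P[:2];t=w@[np.cos(a),np.sin(a)];y=w@[-np.sin(a),np.cos(a)];k=np.polyfit(t,y,1);f.append(k)
  f=np.array(f);print(z,"angles rel tool deg",np.degrees(f[:,0]).round(2),"mid y at t=40mm",(f.mean(0)@[.04,1]*1000).round(2),"width",(f[0]-f[1])@[.04,1]*1000)
# rear & front ends
col=h[230:300,215:240].astype(int)
for u in(215,280):
    m=np.flatnonzero((h[200:300,u,1]>90)&(h[200:300,u,0]<28))+200; f=np.flatnonzero((h[20:60,u,0]<16)&(h[20:60,u,2]<150))+20
    print(u,m[-1],(ray(p,[(u,m[-1]+.5)],.153)[0,:2]-P[:2])@[np.cos(a),np.sin(a)],f[:3],(ray(p,[(u,f[0])],.153)[0,:2]-P[:2])@[np.cos(a),np.sin(a)])
E
```

```text
0.148 angles rel tool deg [1.75 1.87] mid y at t=40mm 0.81 width 61.10997203818918
0.153 angles rel tool deg [1.75 1.87] mid y at t=40mm 0.72 width 58.79734854377405
215 281 -0.013943511433880465 [36 37 38] 0.09402586815332907
280 279 -0.012784843804865552 [34 35 36] 0.09473158049936695
```

```bash
python3 - <<'E'
from h import *
to(.5093,-.2415,.03,-5.0)
E
```

```text
to (0.5093, -0.2415, 0.03) twist tot 0.23 shift tot [-1.5  -2.03  3.27] yaw now -3.0 clk 10.0 q7 -1.29
```

Call:
arm_command --pt "-0.75 -0.7 0" --pt "-0.75 -0.7 0" --pt "0 -0.63 0" --pt "0 0 1" --pt "0 0 1" --pt "0 0 1" --pt "0 0 0.27" --pt "0 0 0" --pt "0 0 0" --twist '[0.23, 0, 0, 0, 0, 0, 0, 0, 0]'

```text
clock: 10.9
position: [0.51, -0.2432, 0.0333]
orientation: [3.138, -0.137, 0.002]
force: [1.8, -0.5, -0.1]
width: 0.0585
gripper_force: 65.7
```

```bash
cat > chk.py <<'E'
from h import *
p=camera_params("wrist");P,a,M,s=pose();im=read_camera("wrist");cv2.imwrite("pics/chk.png",im)
h=cv2.cvtColor(im,cv2.COLOR_BGR2HSV)
f=[]
L=[];Rr=[]
for v in range(60,225,3):
    m=np.flatnonzero((h[v,150:345,1]>90)&(h[v,150:345,0]<28))+150
    L.append((m[0]-.5,v));Rr.append((m[-1]+.5,v))
for E in(L,Rr):
    w=ray(p,E,P[2]+.0255)[:,:2];k=np.polyfit(w[:,0],w[:,1],1);r=np.abs(np.polyval(k,w[:,0])-w[:,1])<.002;f.append(np.polyfit(w[r,0],w[r,1],1))
f=np.array(f);m=f.mean(0);print("block angle",np.degrees(np.arctan(f[:,0])),"centreline y at x=.55: %.4f at .6246: %.4f"%(m@[.55,1],m@[.6246,1]),P,np.degrees(a),"width",(f[0]-f[1])@[.55,1])
to(.5093,-.2415,.006,-5.0)
E
python3 chk.py
```

```text
block angle [-3.13723287 -3.04433409] centreline y at x=.55: -0.2459 at .6246: -0.2499 [ 0.51004151 -0.24318215  0.03331465] -4.993296452464797 width 0.058954915070035356
to (0.5093, -0.2415, 0.006) twist tot 0.00 shift tot [-0.04 -0.06  0.92] yaw now -5.0 clk 10.9 q7 -1.42
```

View pics/chk.png

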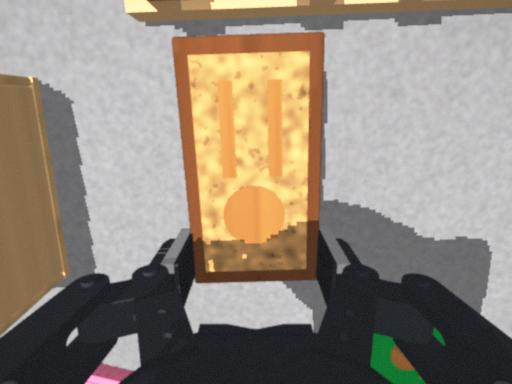

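The block is square (-3.1°) and 1.4 mm too far right. I'll correct that, lower, and start inserting.

Call:
arm_command --pt "-0.02 -0.05 0.45" --pt "0 0 0.46" --pt "0 0 0" --pt "0.35 -0.011 0" --pt "0.35 -0.011 0" --pt "0.25 -0.008 0" --pt "0.25 -0.008 0" --pt "0.25 -0.008 0" --pt "0 0 0" --twist '[0, 0, 0, 0, 0, 0, 0, 0, 0]'

```text
clock: 11.85
position: [0.5536, -0.2436, 0.0048]
orientation: [-3.139, 0.136, -0.001]
force: [-0.2, -0.0, -1.7]
width: 0.0582
gripper_force: 65.7
```

Call:
arm_command --pt "0.25 -0.008 -0.03" --pt "0.25 -0.008 0" --pt "0.25 -0.008 0" --pt "0.25 -0.008 0" --pt "0.25 -0.008 0" --pt "0.25 -0.008 0" --pt "0.1 -0.003 0" --pt "0 0 0" --twist '[0, 0, 0, 0, 0, 0, 0, 0]'

```text
clock: 12.65
position: [0.6008, -0.2464, 0.0055]
orientation: [-3.138, 0.137, -0.0]
force: [-0.3, -0.5, -0.5]
width: 0.0581
gripper_force: 65.7
```

Call:
arm_command --pt "0.08 -0.003 0" --pt "0.08 -0.003 0" --pt "0 0 0" --twist '[0, 0, 0]'

```text
clock: 12.95
position: [0.605, -0.2469, 0.0055]
orientation: [3.138, -0.137, -0.001]
force: [-0.5, 0.2, -1.0]
width: 0.0584
gripper_force: 65.7
```

Call:
arm_command --pt "0.07 -0.002 0" --pt "0.07 -0.002 0" --pt "0 0 0" --twist '[0, 0, 0]'

```text
clock: 13.25
position: [0.605, -0.2471, 0.0046]
orientation: [-3.138, 0.138, 0.015]
force: [-18.4, 2.3, 8.7]
width: 0.0581
gripper_force: 67.0
```

```bash
python3 chk.py
```

```text
block angle [-10.34330277  -0.52212055] centreline y at x=.55: -0.2395 at .6246: -0.2467 [ 0.60501497 -0.24708131  0.00456244] -5.018729929170074 width 0.09705577171221567
to (0.5093, -0.2415, 0.006) twist tot -0.00 shift tot [-3.19  0.09 -0.05] yaw now -5.0 clk 13.3 q7 -1.49
```

View pics/chk.png

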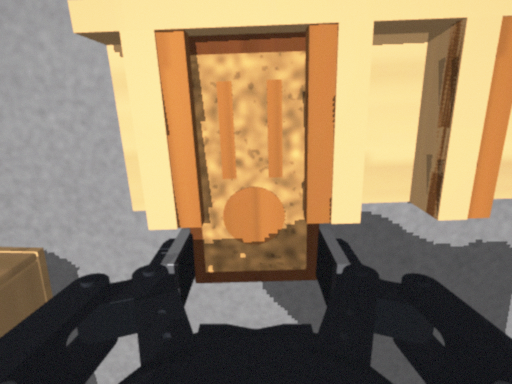

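The block is home under the rails and against the back stop (18 N at x=0.605). Release it and head for the strays.

Call:
arm_command --pt "-0.08 0 0" --pt "0 0 0" --pt "0 0 0" --pt "0 0 0" --pt "-0.3 0 -1" --pt "-0.3 0 -1" --pt "-0.3 0 -1" --pt "-0.3 0 -1" --pt "0 0 -1" --pt "0 0 -1" --pt "0 0 0" --twist '[0, 0, 0, 0, 0, 0, 0, 0, 0, 0, 0]' --fingers 0.6

```text
clock: 14.4
position: [0.5735, -0.2442, 0.1907]
orientation: [3.136, -0.137, 0.012]
force: [1.5, -0.3, 0.3]
width: 0.0678
gripper_force: 0.0
```

```bash
python3 - <<'E'
s=open('h.py').read()
s=s.replace("def to(x,y,z,yawdeg=None):","def to(x,y,z,yawdeg=None,mod=True):").replace("t=(np.radians(yawdeg)-a+np.pi/2)%np.pi-np.pi/2","t=(np.radians(yawdeg)-a+np.pi/2)%np.pi-np.pi/2 if mod else (np.radians(yawdeg)-a+np.pi)%(2*np.pi)-np.pi")
open('h.py','w').write(s+'''
def strays():
    p=camera_params("top");im=read_camera("top");cv2.imwrite("pics/top_last.png",im);r=[]
    for q in spacers(im,p,lo=(5,60,70),hi=(18,255,255)):
        if 60<q[1]<110 and q[2][1]>.1 and q[2][0]<.64: r.append(q);print(np.round(q[0]),q[1],q[2].round(4),q[3].round(),round(q[4]))
    return r
''')
E
python3 - <<'E'
from h import *
im=read_camera("wrist");p=camera_params("wrist")
h=cv2.cvtColor(im,cv2.COLOR_BGR2HSV);cv2.imwrite("pics/rel.png",im)
# front end of block: colours along columns around predicted
c=np.array([.6246,-.2485]);X=np.array([.9984,-.0558])
for d in(-.035,-.010):
    w=np.r_[c+X*d,.03];cc=R.from_rotvec(p["attitude"]).inv().apply(w-p["xyz"]);u=p["K"]@cc;print(d,u[:2]/u[2])
u0=int(u[0]/u[2]);print([(v,h[v,u0].tolist()) for v in range(max(0,int(u[1]/u[2])-20),min(384,int(u[1]/u[2])+80),4)])
strays();to(.417,.339,.1,178,False)
E
```

```text
-0.035 [255.47816771 155.54425883]
-0.01 [254.74043297 131.32952241]
[(111, [14, 169, 217]), (115, [14, 172, 216]), (119, [14, 171, 213]), (123, [13, 173, 214]), (127, [14, 173, 215]), (131, [14, 171, 218]), (135, [14, 166, 218]), (139, [17, 138, 231]), (143, [18, 135, 236]), (147, [17, 136, 235]), (151, [12, 168, 129]), (155, [11, 120, 117]), (159, [120, 3, 162]), (163, [135, 3, 160]), (167, [15, 3, 161]), (171, [135, 3, 162]), (175, [130, 5, 168]), (179, [135, 3, 163]), (183, [150, 2, 163]), (187, [150, 2, 163]), (191, [140, 5, 163]), (195, [150, 2, 157]), (199, [0, 2, 159]), (203, [150, 3, 160]), (207, [0, 2, 158])]
[120. 212.] 82.5 [0.4173 0.3398] [37. 26.] -5
[175. 211.] 83.0 [0.4247 0.1718] [40. 23.] 36
[109. 176.] 85.0 [0.5264 0.3818] [41. 22.] 48
[168. 157.] 80.5 [0.5942 0.2043] [39. 25.] 2
[152. 157.] 78.0 [0.5927 0.2545] [39. 25.] 4
to (0.417, 0.339, 0.1) twist tot 20.60 shift tot [ 5.83 19.23  2.87] yaw now -5.0 clk 14.5 q7 -1.42
```

The block's front end shows at v≈157 against a predicted 155.5, so it is home. Next is stray s3.

```bash
python3 - <<'E'
from h import *
to(.4247,.1718,.11,36,False)
E
```

```text
to (0.4247, 0.1718, 0.11) twist tot -4.77 shift tot [  4.18 -14.08   2.54] yaw now -5.0 clk 14.5 q7 -1.42
```

Call:
arm_command --pt "0 0 0" --pt "0 0 0" --pt "0 0 0" --pt "0 0 0" --pt "0 0 0" --pt "0.28 -0.94 0" --pt "0.28 -0.94 0" --pt "0.28 -0.94 0" --pt "0.28 -0.94 0" --pt "0.28 -0.94 0" --pt "0.28 -0.94 0" --pt "0.28 -0.94 0" --pt "0.28 -0.94 0" --pt "0.28 -0.94 0" --pt "0.28 -0.94 0" --pt "0.28 -0.94 0.5" --pt "0.28 -0.94 0.5" --pt "0.28 -0.94 0.5" --pt "0.28 -0.94 0.5" --pt "0.26 -0.92 0.5" --twist '[-0.95, -0.95, -0.95, -0.95, -0.97, 0, 0, 0, 0, 0, 0, 0, 0, 0, 0, 0, 0, 0, 0, 0]' --fingers 0.1

```text
clock: 16.5
position: [0.4231, 0.1726, 0.109]
orientation: [-2.988, -0.971, 0.002]
force: [0.1, -0.2, 0.2]
width: 0.0471
gripper_force: 0.0
```

```bash
cat > ws.py <<'E'
import sys
from h import *
# refine spacer nearest to guess with the wrist camera: top face plane z=.022
g=np.array([float(v) for v in sys.argv[1:3]])
p=camera_params("wrist");im=read_camera("wrist");cv2.imwrite("pics/ws.png",im)
best=None
for q in spacers(im,p,lo=(5,60,60),hi=(25,255,255),amin=200,amax=9000):
    w=ray(p,q[0],.011)[0,:2];d=np.linalg.norm(w-g)
    print(np.round(q[0]),q[1],q[2].round(4),q[3].round(),round(q[4],1),"mid",w.round(4))
    if best is None or d<best[0]: best=(d,q,w)
d,q,w=best;c=(q[2]+w)/2
print(c.round(4));to(c[0],c[1],-.006,q[4])
E
python3 ws.py .4247 .1718
```

```text
[256. 184.] 1133.0 [0.4276 0.174 ] [39. 22.] 35.4 mid [0.4255 0.1726]
[76. 67.] 2092.5 [0.4208 0.3355] [38. 31.] 1.8 mid [0.4187 0.3416]
[0.4265 0.1733]
to (np.float64(0.4265276794629532), np.float64(0.17326551599544837), -0.006) twist tot 0.10 shift tot [0.11 0.22 3.77] yaw now 36.3 clk 16.6 q7 -1.52
```

Call:
arm_command --pt "0.11 0.2 0.9" --pt "0 0 0.9" --pt "0 0 0.9" --pt "0 0 0.7" --pt "0 0 0.35" --pt "0 0 0" --twist '[0.1, 0, 0, 0, 0, 0]'

```text
clock: 17.15
position: [0.4292, 0.1685, -0.0034]
orientation: [-2.994, -0.949, 0.005]
force: [0.6, 0.1, -0.2]
width: 0.0472
gripper_force: 0.0
```

Call:
arm_command --pt "0 0 0" --pt "0 0 0" --pt "0 0 0" --pt "0 0 0" --twist '[0, 0, 0, 0]' --fingers -1

```text
clock: 17.55
position: [0.4314, 0.1691, -0.0008]
orientation: [2.995, 0.948, 0.003]
force: [-2.5, -0.6, 7.4]
width: 0.0205
gripper_force: 59.4
```

Call:
arm_command --pt "0 0 -0.8" --pt "0 0 -1" --pt "0 0 -1" --pt "0 0 0" --twist '[0, 0, 0, 0]'

```text
clock: 17.95
position: [0.433, 0.1698, 0.0861]
orientation: [2.994, 0.948, 0.011]
force: [-0.2, -0.2, 0.7]
width: 0.0204
gripper_force: 58.8
```

```bash
python3 - <<'E'
from h import *
to(.540,.192,.09,90,False);to(.540,.192,.001,90,False)
E
```

```text
to (0.54, 0.192, 0.09) twist tot -6.38 shift tot [ 0.74  3.57 -0.13] yaw now 35.1 clk 17.9 q7 -1.56
to (0.54, 0.192, 0.001) twist tot -6.38 shift tot [0.74 3.57 2.84] yaw now 35.1 clk 17.9 q7 -1.56
```

Call:
arm_command --pt "0 0 0" --pt "0 0 0" --pt "0 0 0" --pt "0 0 0" --pt "0 0 0" --pt "0 0 0" --pt "0 0 0" --pt "0.18 0.89 0" --pt "0.18 0.89 0" --pt "0.19 0.89 0" --pt "0.19 0.9 0" --pt "0 0 0.9" --pt "0 0 0.9" --pt "0 0 0.5" --pt "0 0 0.3" --pt "0 0 0" --twist '[-0.91, -0.91, -0.91, -0.91, -0.91, -0.91, -0.92, 0, 0, 0, 0, 0, 0, 0, 0, 0]'

```text
clock: 19.55
position: [0.5374, 0.191, 0.0037]
orientation: [-2.222, -2.221, 0.001]
force: [0.4, -0.2, 0.6]
width: 0.0205
gripper_force: 61.4
```

Call:
arm_command --pt "0 0 0" --pt "0 0 0" --pt "0 0 0" --twist '[0, 0, 0]' --fingers -0.2

```text
clock: 19.85
position: [0.5381, 0.1911, 0.0049]
orientation: [2.222, 2.22, 0.001]
force: [-1.0, -0.1, 1.0]
width: 0.034
gripper_force: 0.0
```

Call:
arm_command --pt "0 0 -1" --pt "0 0 -1" --pt "0 0 -1" --pt "0 0 -0.6" --pt "0 0 0" --twist '[0, 0, 0, 0, 0]'

```text
clock: 20.35
position: [0.5392, 0.1917, 0.1152]
orientation: [2.22, 2.219, 0.007]
force: [0.1, 0.2, -0.5]
width: 0.0342
gripper_force: 0.0
```

```bash
python3 - <<'E'
from h import *
r=strays();to(.4173,.3398,.11,178,False);to(.5264,.3818,.11,48,False)
im=read_camera("wrist");cv2.imwrite("pics/place1.png",im)
p=camera_params("wrist")
for q in spacers(im,p,lo=(5,60,60),hi=(25,255,255),amin=200,amax=9000,z=26): print(np.round(q[0]),q[1],q[2].round(4),q[3].round(),round(q[4],1))
E
```

```text
[120. 212.] 83.5 [0.4172 0.3395] [37. 26.] -3
[109. 176.] 85.0 [0.5264 0.3818] [41. 22.] 48
to (0.4173, 0.3398, 0.11) twist tot -10.24 shift tot [4.21 4.81 0.11] yaw now 90.0 clk 20.4 q7 -0.68
to (0.5264, 0.3818, 0.11) twist tot 4.88 shift tot [ 4.45 -4.55  0.11] yaw now 90.0 clk 20.4 q7 -0.68
[253. 317.] 1535.5 [0.5389 0.0634] [88. 24.] -6.8
[253. 188.] 1098.5 [0.5369 0.1913] [38. 22.] -89.1
[322. 171.] 1254.0 [0.5929 0.2063] [39. 24.] -2.3
[389. 150.] 2725.5 [0.6448 0.2208] [57. 36.] 90.0
[325. 110.] 1335.0 [0.5916 0.2544] [38. 22.] 0.9
[97.  5.] 540.0 [0.4251 0.3258] [42.  7.] 0.0
```

First stray is placed at (0.537,0.191). Next is s1.

Call:
arm_command --pt "0 0 0" --pt "0 0 0" --pt "0 0 0" --pt "0 0 0" --pt "0 0 0" --pt "0.89 -0.91 0" --pt "0.89 -0.91 0" --pt "0.89 -0.91 0" --pt "0.89 -0.91 0" --pt "0.89 -0.91 0" --pt "0 0 0" --pt "0 0 0" --twist '[0.97, 0.98, 0.98, 0.98, 0.97, 0, 0, 0, 0, 0, 0, 0]' --fingers 0.1

```text
clock: 21.65
position: [0.5243, 0.3821, 0.1104]
orientation: [2.868, 1.282, -0.004]
force: [-0.5, -0.9, -0.2]
width: 0.0467
gripper_force: 0.0
```

```bash
sed -i 's/-\.006,q\[4\]/-.001,q[4]/' ws.py; python3 ws.py .5264 .3818
```

```text
[210. 285.] 535.0 [0.4301 0.3371] [49. 17.] 31.6 mid [0.4258 0.336 ]
[439. 272.] 1307.0 [0.5961 0.2104] [39. 37.] 89.1 mid [0.5981 0.2009]
[407. 237.] 1388.5 [0.5945 0.2595] [36. 34.] 0.4 mid [0.5956 0.2516]
[483. 243.] 1743.0 [0.641  0.2134] [101.  25.] -75.4 mid [0.6444 0.2006]
[256. 180.] 1150.5 [0.5294 0.3861] [39. 22.] 48.2 mid [0.5278 0.3843]
[412.  47.] 6172.5 [0.686  0.3843] [69. 68.] -14.4 mid [0.6887 0.3833]
[0.5286 0.3852]
to (np.float64(0.5286304568012394), np.float64(0.3852031707626854), -0.001) twist tot -0.02 shift tot [ 0.19 -0.01  3.72] yaw now 48.0 clk 21.7 q7 -1.69
```

Call:
arm_command --pt "0.15 0 0.9" --pt "0 0 0.9" --pt "0 0 0.9" --pt "0 0 0.7" --pt "0 0 0.3" --pt "0 0 0" --twist '[0, 0, 0, 0, 0, 0]'

```text
clock: 22.3
position: [0.5284, 0.383, -0.0002]
orientation: [2.87, 1.276, -0.004]
force: [-0.4, 0.1, 0.2]
width: 0.0472
gripper_force: 0.0
```

Call:
arm_command --pt "0 0 0" --pt "0 0 0" --pt "0 0 0" --pt "0 0 0" --twist '[0, 0, 0, 0]' --fingers -1

```text
clock: 22.7
position: [0.5293, 0.3854, 0.0027]
orientation: [-2.87, -1.278, -0.004]
force: [-0.3, -0.9, 6.5]
width: 0.0202
gripper_force: 60.2
```

Call:
arm_command --pt "0 0 -0.8" --pt "0 0 -1" --pt "0 0 -1" --pt "0 0 0" --twist '[0, 0, 0, 0]'

```text
clock: 23.1
position: [0.5303, 0.3869, 0.0903]
orientation: [-2.868, -1.278, -0.011]
force: [0.4, 0.1, -0.0]
width: 0.0204
gripper_force: 59.4
```

```bash
python3 - <<'E'
from h import *
to(.538,.266,.09,90,False);to(.538,.266,.005,90,False)
E
```

```text
to (0.538, 0.266, 0.09) twist tot -4.88 shift tot [-4.03  0.26  0.01] yaw now 48.0 clk 23.1 q7 -1.70
to (0.538, 0.266, 0.005) twist tot -4.88 shift tot [-4.03  0.26  2.84] yaw now 48.0 clk 23.1 q7 -1.70
```

Call:
arm_command --pt "0 0 0" --pt "0 0 0" --pt "0 0 0" --pt "0 0 0" --pt "0 0 0" --pt "-0.8 0.05 0" --pt "-0.8 0.05 0" --pt "-0.8 0.05 0" --pt "-0.8 0.05 0" --pt "-0.83 0.06 0" --pt "0 0 0.9" --pt "0 0 0.9" --pt "0 0 0.6" --pt "0 0 0.3" --pt "0 0 0" --twist '[-0.97, -0.98, -0.98, -0.98, -0.97, 0, 0, 0, 0, 0, 0, 0, 0, 0, 0]'

```text
clock: 24.6
position: [0.5365, 0.2646, 0.0044]
orientation: [2.221, 2.221, 0.001]
force: [-0.1, -0.4, 0.2]
width: 0.0201
gripper_force: 66.4
```

Call:
arm_command --pt "0 0 0" --pt "0 0 0" --pt "0 0 0" --twist '[0, 0, 0]' --fingers -0.2

```text
clock: 24.9
position: [0.5362, 0.2641, 0.0042]
orientation: [2.222, 2.221, 0.0]
force: [0.2, -0.2, -0.2]
width: 0.0341
gripper_force: 0.0
```

Call:
arm_command --pt "0 0 -1" --pt "0 0 -1" --pt "0 0 -1" --pt "0 0 -0.6" --pt "0 0 0" --twist '[0, 0, 0, 0, 0]'

```text
clock: 25.4
position: [0.5374, 0.2647, 0.1146]
orientation: [2.221, 2.219, 0.006]
force: [0.0, -0.2, -0.2]
width: 0.0346
gripper_force: 0.0
```

```bash
python3 - <<'E'
from h import *
r=strays();to(.419,.341,.11,178,False)
im=read_camera("wrist");cv2.imwrite("pics/place2.png",im)
p=camera_params("wrist")
for q in spacers(im,p,lo=(5,60,60),hi=(25,255,255),amin=200,amax=9000,z=26): print(np.round(q[0]),q[1],q[2].round(4),q[3].round(),round(q[4],1))
E
```

```text
[120. 212.] 81.5 [0.4186 0.3388] [39. 28.] -9
[168. 157.] 80.5 [0.5942 0.2043] [39. 25.] 2
to (0.419, 0.341, 0.11) twist tot -10.24 shift tot [4.01 2.42 0.09] yaw now 90.0 clk 25.4 q7 -0.83
[256. 263.] 1010.0 [0.5372 0.1949] [44. 22.] 90.0
[330. 246.] 507.5 [0.6013 0.2139] [42. 19.] -50.7
[380. 239.] 2110.5 [0.6454 0.2201] [72. 37.] 89.8
[500. 192.] 423.5 [0.7383 0.2607] [22. 19.] 10.1
[321. 196.] 1218.5 [0.5916 0.2581] [38. 25.] -0.0
[254. 188.] 1085.0 [0.5349 0.2648] [39. 21.] -89.4
[108.  92.] 1559.5 [0.4249 0.34  ] [42. 22.] 1.8
[467.  22.] 3766.5 [0.6875 0.3858] [66. 32.] 0.0
[395.  36.] 350.5 [0.6405 0.3782] [46. 16.] -60.8
```

Call:
arm_command --pt "0 0 0" --pt "0 0 0" --pt "0 0 0" --pt "0 0 0" --pt "0 0 0" --pt "0 0 0" --pt "0 0 0" --pt "0 0 0" --pt "0 0 0" --pt "0 0 0" --pt "0 0 0" --pt "0.8 0.48 0" --pt "0.8 0.48 0" --pt "0.8 0.48 0" --pt "0.8 0.48 0" --pt "0.8 0.5 0" --pt "0 0 0" --pt "0 0 0" --twist '[-0.94, -0.94, -0.94, -0.94, -0.94, -0.94, -0.94, -0.94, -0.94, -0.94, -0.94, 0, 0, 0, 0, 0, 0, 0]' --fingers 0.1

```text
clock: 27.3
position: [0.4171, 0.3387, 0.111]
orientation: [-0.03, -3.141, 0.002]
force: [0.5, 0.5, -0.4]
width: 0.0469
gripper_force: 0.0
```

```bash
python3 ws.py .419 .341
```

```text
[129. 360.] 790.5 [0.5929 0.2104] [60. 25.] -39.9 mid [0.6042 0.2025]
[258. 187.] 1110.0 [0.4166 0.3406] [39. 22.] 1.6 mid [0.4192 0.3407]
[0.4179 0.3407]
to (np.float64(0.41790828789250156), np.float64(0.3406647547231766), -0.001) twist tot -0.33 shift tot [-0.    0.08  3.74] yaw now 178.8 clk 27.4 q7 0.36
```

Call:
arm_command --pt "0 0.07 0.9" --pt "0 0 0.9" --pt "0 0 0.9" --pt "0 0 0.7" --pt "0 0 0.3" --pt "0 0 0" --twist '[-0.33, 0, 0, 0, 0, 0]'

```text
clock: 27.95
position: [0.4177, 0.3401, -0.0001]
orientation: [0.044, -3.139, 0.002]
force: [0.4, 0.4, -0.7]
width: 0.0466
gripper_force: 0.0
```

Call:
arm_command --pt "0 0 0" --pt "0 0 0" --pt "0 0 0" --pt "0 0 0" --twist '[0, 0, 0, 0]' --fingers -1

```text
clock: 28.35
position: [0.4185, 0.3417, 0.0023]
orientation: [-0.046, 3.139, 0.001]
force: [-0.3, -0.7, 6.1]
width: 0.0201
gripper_force: 59.4
```

Call:
arm_command --pt "0 0 -0.8" --pt "0 0 -1" --pt "0 0 -1" --pt "0 0 0" --twist '[0, 0, 0, 0]'

```text
clock: 28.75
position: [0.4191, 0.3429, 0.0891]
orientation: [-0.046, 3.136, 0.005]
force: [0.5, 0.4, -0.9]
width: 0.02
gripper_force: 58.8
```

```bash
python3 - <<'E'
from h import *
to(.505,.229,.09,90,False);to(.505,.229,.005,90,False)
E
```

```text
to (0.505, 0.229, 0.09) twist tot 10.67 shift tot [-3.8   2.86 -0.03] yaw now -178.3 clk 28.8 q7 0.38
to (0.505, 0.229, 0.005) twist tot 10.67 shift tot [-3.8   2.86  2.8 ] yaw now -178.3 clk 28.8 q7 0.38
```

Call:
arm_command --pt "0 0 0" --pt "0 0 0" --pt "0 0 0" --pt "0 0 0" --pt "0 0 0" --pt "0 0 0" --pt "0 0 0" --pt "0 0 0" --pt "0 0 0" --pt "0 0 0" --pt "0 0 0" --pt "-0.95 0.71 0" --pt "-0.95 0.71 0" --pt "-0.95 0.72 0" --pt "-0.95 0.72 0" --pt "0 0 0.9" --pt "0 0 0.9" --pt "0 0 0.6" --pt "0 0 0.3" --pt "0 0 0" --twist '[0.97, 0.97, 0.97, 0.97, 0.97, 0.97, 0.97, 0.97, 0.97, 0.97, 0.97, 0, 0, 0, 0, 0, 0, 0, 0, 0]'

```text
clock: 30.75
position: [0.5033, 0.2276, 0.0039]
orientation: [-2.221, -2.222, 0.0]
force: [-0.2, 0.1, 0.1]
width: 0.0203
gripper_force: 66.8
```

Call:
arm_command --pt "0 0 0" --pt "0 0 0" --pt "0 0 0" --twist '[0, 0, 0]' --fingers -0.2

```text
clock: 31.05
position: [0.5036, 0.2272, 0.0043]
orientation: [2.221, 2.221, 0.0]
force: [0.8, -0.0, 0.2]
width: 0.0342
gripper_force: 0.0
```

Call:
arm_command --pt "0 0 -1" --pt "0 0 -1" --pt "0 0 -1" --pt "0 0 -1" --pt "0 0 0" --twist '[0, 0, 0, 0, 0]'

```text
clock: 31.55
position: [0.5053, 0.2283, 0.1282]
orientation: [2.22, 2.219, 0.009]
force: [0.4, -0.2, -0.3]
width: 0.0341
gripper_force: 0.0
```

```bash
python3 - <<'E'
from h import *
r=strays();print("-")
im=read_camera("wrist");cv2.imwrite("pics/place3.png",im)
p=camera_params("wrist")
for q in spacers(im,p,lo=(5,60,60),hi=(25,255,255),amin=200,amax=9000,z=26): print(np.round(q[0]),q[1],q[2].round(4),q[3].round(),round(q[4],1))
# plate: brownish mask, top z=.076
to(.632,.229,.19,90,False)
E
```

```text
[172. 175.] 70.0 [0.5353 0.1897] [35. 22.] -88
[168. 157.] 80.5 [0.5942 0.2043] [39. 25.] 2
[152. 157.] 80.0 [0.5927 0.2545] [39. 25.] 4
-
[361. 351.] 273.5 [0.6143 0.0469] [50. 12.] -66.2
[288. 218.] 766.0 [0.5357 0.1927] [42. 22.] -88.8
[353. 206.] 1162.5 [0.5913 0.2077] [41. 26.] -2.7
[253. 184.] 997.5 [0.5024 0.2277] [38. 21.] 90.0
[419. 193.] 2656.0 [0.6474 0.2181] [67. 44.] 89.5
[357. 152.] 1202.5 [0.5902 0.2554] [41. 23.] -0.0
[291. 143.] 1077.0 [0.5343 0.2628] [36. 22.] -88.8
[442.   8.] 222.5 [0.6462 0.3629] [32.  7.] -20.9
to (0.632, 0.229, 0.19) twist tot -0.01 shift tot [ 0.07  4.27 -2.18] yaw now 90.0 clk 31.6 q7 -0.76
```

All five spacers are on the tray. Next I'll measure the grip plate from above.

Call:
arm_command --pt "0 0 -1" --pt "0 0.85 0" --pt "0 0.85 0" --pt "0 0.85 0" --pt "0 0.85 0" --pt "0 0.85 0" --pt "0 0 0" --pt "0 0 0" --twist '[0, 0, 0, 0, 0, 0, 0, 0]' --fingers 0.1

```text
clock: 32.45
position: [0.6303, 0.227, 0.1523]
orientation: [-2.221, -2.22, 0.003]
force: [0.0, 1.0, -0.0]
width: 0.0468
gripper_force: 0.0
```

```bash
python3 - <<'E'
from h import *
p=camera_params("wrist");im=read_camera("wrist");cv2.imwrite("pics/plate.png",im);P,a,M,s=pose();print(P,np.degrees(a))
h=cv2.cvtColor(im,cv2.COLOR_BGR2HSV)
for n,lo,hi in(("brown",(3,90,30),(16,255,255)),):
    m=cv2.inRange(h,lo,hi)
    for c in cv2.findContours(m,0,1)[0]:
        if cv2.contourArea(c)>150:
            x=cv2.boundingRect(c);print(x,cv2.contourArea(c),[ (q[0].round(4),q[1].round(1),round(q[2],1)) for q in [rect(p,c,.076)]], h[x[1]+x[3]//2,x[0]+x[2]//2])
cv2.imwrite("pics/plate_c.png",np.hstack([im,cv2.resize(read_camera("scene")[150:246,300:396],(288,288),).copy() if False else im[:, :10]]))
E
```

```text
[0.62988923 0.22733478 0.15291986] 90.0206176348249
(117, 331, 31, 53) 535.0 [(array([0.514 , 0.0623]), array([67.8, 24.5]), 53.6)] [ 17 113 147]
(151, 193, 28, 38) 507.5 [(array([0.557 , 0.2106]), array([32., 21.]), -90.0)] [ 16 131 203]
(111, 158, 32, 38) 273.0 [(array([0.5298, 0.2399]), array([29.9, 22.9]), -90.0)] [ 18 125 237]
(254, 152, 13, 66) 675.0 [(array([0.6342, 0.2329]), array([53.4,  9.6]), 90.0)] [ 13 172 211]
(372, 128, 110, 27) 1867.5 [(array([0.7605, 0.2681]), array([82.3, 14.9]), 4.7)] [ 16 122 229]
(142, 120, 30, 39) 180.0 [(array([0.5613, 0.2729]), array([32.1, 17.9]), -59.9)] [ 18 119 239]
```

View pics/plate.png

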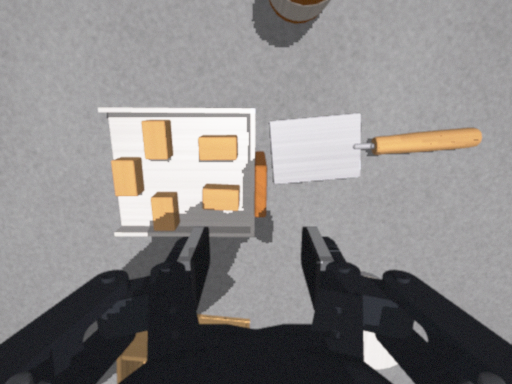

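The wrist view shows five spacers on the tray, the plate at (260,185) giving x≈0.634, and the knife blade well to the right. I'll grip the plate and lift.

Call:
arm_command --pt "0.03 0.14 0.9" --pt "0 0 0.9" --pt "0 0 0.9" --pt "0 0 0.9" --pt "0 0 0.45" --pt "0 0 0" --pt "0 0 0" --twist '[0, 0, 0, 0, 0, 0, 0]'

```text
clock: 33.2
position: [0.6353, 0.2283, 0.0337]
orientation: [2.221, 2.221, 0.001]
force: [-0.6, -0.5, 1.0]
width: 0.0471
gripper_force: 0.0
```

Call:
arm_command --pt "0 0 0" --pt "0 0 0" --pt "0 0 0" --pt "0 0 0" --pt "0 0 0" --twist '[0, 0, 0, 0, 0]' --fingers -1

```text
clock: 33.7
position: [0.6355, 0.2283, 0.0338]
orientation: [2.222, 2.221, 0.002]
force: [-3.0, -1.4, 6.6]
width: 0.0092
gripper_force: 59.7
```

Call:
arm_command --pt "0 0 -0.3" --pt "0 0 -0.5" --pt "0 0 -0.5" --pt "0 0 -0.5" --pt "0 0 -0.3" --pt "0 0 0" --pt "0 0 0" --twist '[0, 0, 0, 0, 0, 0, 0]'

```text
clock: 34.4
position: [0.6351, 0.2277, 0.0954]
orientation: [2.222, 2.221, -0.0]
force: [0.9, -0.4, -2.8]
width: 0.0091
gripper_force: 58.6
```

```bash
python3 - <<'E'
from h import *
p=camera_params("top");im=read_camera("top");cv2.imwrite("pics/t9.png",im);sc=read_camera("scene");cv2.imwrite("pics/s9.png",sc)
print(pose()[3]["width"],pose()[0])
h=cv2.cvtColor(im,cv2.COLOR_BGR2HSV);m=cv2.inRange(h,(3,55,30),(25,255,255))
k=np.zeros_like(m);k[140:202,205:280]=m[140:202,205:280];k=cv2.morphologyEx(k,cv2.MORPH_CLOSE,np.ones((3,3)))
c=max(cv2.findContours(k,0,1)[0],key=cv2.contourArea);hull=cv2.convexHull(c);print(rect(p,hull,.07))
ap=cv2.approxPolyDP(hull,5,True).reshape(-1,2);print(ap.tolist(),ray(p,ap,.07)[:,:2].round(4).tolist())
g=cv2.cvtColor(im,cv2.COLOR_BGR2GRAY)
for u in(225,243,260): print(u,g[140:205,u].tolist())
E
```

```text
0.009026206961633452 [0.63476185 0.22757251 0.09474359]
(array([ 0.54425494, -0.03075729]), array([172.25666809, 142.52461243]), 83.35004425048828)
[[218, 146], [273, 154], [266, 198], [245, 195], [213, 175]] [[0.6203, 0.0446], [0.6005, -0.122], [0.4658, -0.104], [0.4729, -0.0417], [0.5304, 0.0556]]
225 [131, 131, 130, 130, 128, 131, 167, 180, 109, 74, 74, 76, 75, 90, 108, 109, 111, 115, 108, 109, 151, 195, 202, 203, 200, 192, 189, 196, 199, 206, 207, 206, 203, 177, 114, 60, 63, 98, 121, 131, 138, 143, 146, 148, 151, 153, 154, 156, 157, 158, 158, 159, 159, 159, 159, 160, 161, 159, 159, 160, 160, 159, 160, 159, 159]
243 [126, 126, 126, 124, 123, 125, 126, 126, 131, 163, 167, 85, 72, 75, 73, 83, 100, 108, 109, 155, 197, 192, 193, 200, 204, 207, 206, 201, 194, 193, 196, 202, 204, 203, 203, 205, 206, 207, 208, 210, 210, 203, 192, 188, 191, 192, 193, 197, 202, 201, 195, 170, 86, 78, 93, 110, 117, 125, 132, 137, 142, 145, 148, 151, 151]
260 [127, 127, 127, 126, 127, 127, 128, 127, 128, 126, 124, 157, 172, 94, 73, 75, 75, 79, 95, 108, 111, 155, 198, 195, 194, 199, 202, 204, 206, 204, 198, 194, 196, 200, 204, 205, 203, 204, 205, 208, 209, 210, 211, 206, 195, 185, 187, 191, 192, 195, 200, 201, 204, 186, 116, 76, 75, 74, 71, 73, 101, 131, 134, 133, 131]
```

```bash
python3 - <<'E'
from h import *
to(.679,-.0465,.168,83.4,False)
E
```

```text
to (0.679, -0.0465, 0.168) twist tot 0.76 shift tot [-8.91  2.51 -2.44] yaw now 90.0 clk 34.5 q7 -0.71
```

Call:
arm_command --pt "0 0 -0.25" --pt "0 0 -0.45" --pt "0 0 -0.5" --pt "0 0 -0.5" --pt "0 0 -0.45" --pt "0 0 -0.29" --pt "0 0 0" --twist '[0.1, 0.13, 0.15, 0.15, 0.13, 0.1, 0]'

```text
clock: 35.2
position: [0.6357, 0.2283, 0.1706]
orientation: [2.345, 2.089, 0.003]
force: [-0.2, 0.1, -3.0]
width: 0.0091
gripper_force: 58.6
```

Call:
arm_command --pt "-0.2 0.06 0" --pt "-0.35 0.1 0" --pt "-0.5 0.14 0" --pt "-0.5 0.14 0" --pt "-0.5 0.14 0" --pt "-0.5 0.14 0" --pt "-0.5 0.14 0" --pt "-0.5 0.14 0" --pt "-0.5 0.14 0" --pt "-0.5 0.14 0" --pt "-0.5 0.14 0" --pt "-0.5 0.14 0" --pt "-0.5 0.14 0" --pt "-0.5 0.14 0" --pt "-0.5 0.14 0" --pt "-0.5 0.14 0" --pt "-0.5 0.14 0" --pt "-0.4 0.12 0" --pt "-0.3 0.09 0" --pt "-0.16 0.05 0" --twist '[0, 0, 0, 0, 0, 0, 0, 0, 0, 0, 0, 0, 0, 0, 0, 0, 0, 0, 0, 0]'

```text
clock: 37.2
position: [0.6799, -0.0475, 0.1687]
orientation: [2.346, 2.09, -0.0]
force: [-0.0, -0.2, -3.3]
width: 0.0091
gripper_force: 58.6
```

```bash
cat > ti.py <<'E'
from h import *
p=camera_params("wrist");im=read_camera("wrist");import time
cv2.imwrite("pics/ti.png",im);P,a,M,s=pose();print("w",s["width"],s["gripper_force"],P.round(4),s["clock"],s["force"].round(1))
for q in spacers(im,p,lo=(5,60,60),hi=(25,255,255),amin=200,amax=9000,z=P[2]*1000-34+26): print(np.round(q[0]),q[1],q[3].round(),round(q[4],1))
h=cv2.cvtColor(im,cv2.COLOR_BGR2HSV);m=cv2.inRange(h,(0,0,190),(179,40,255))
m[260:]=0
cs=[c for c in cv2.findContours(m,0,1)[0] if cv2.contourArea(c)>150]
if cs: print("white",[cv2.boundingRect(c) for c in cs])
# predicted lip corners for tilts
for th in(0,10,20,30,40):
    t=np.radians(th);o=[]
    for y in(-.064,.064):
        for lx,lz in((-.149,-.036),):
            X=lx*np.cos(t)-lz*np.sin(t);Z=lx*np.sin(t)+lz*np.cos(t)
            # world: tray x axis = tool y ; grip pt z = TCP+.024
            w=P+M[:,1]*X+M[:,0]*y+np.array([0,0,.024+Z]);c=R.from_rotvec(p["attitude"]).inv().apply(w-p["xyz"]);u=p["K"]@c;o.append((u[:2]/u[2]).round().tolist())
    print(th,o)
E
python3 ti.py;python3 -c "
from h import *
to(.679,-.0465,.168,83.4,False)"
```

```text
w 0.00930002799065147 58.57547700405121 [ 0.68   -0.0479  0.1687] 37.25 [ 0.2 -0.7 -1.8]
[104. 271.] 2303.0 [43. 31.] 83.4
[189. 250.] 1766.5 [36. 28.] -9.0
[255. 261.] 3250.5 [98. 23.] 83.4
[186. 178.] 2733.0 [37. 24.] -6.0
[ 64. 195.] 6928.0 [96. 41.] 42.5
[100.  97.] 5258.5 [92. 15.] -6.6
white [(8, 126, 230, 134), (0, 113, 247, 90), (285, 0, 87, 64)]
0 [[25.0, 316.0], [-24.0, 113.0]]
10 [[63.0, 292.0], [26.0, 112.0]]
20 [[96.0, 275.0], [70.0, 111.0]]
30 [[128.0, 261.0], [108.0, 110.0]]
40 [[157.0, 252.0], [143.0, 110.0]]
to (0.679, -0.0465, 0.168) twist tot -0.00 shift tot [ 0.04 -0.04  0.02] yaw now 83.4 clk 37.2 q7 -0.36
```

The tray is level and loaded above the bin. Now I'll open the fingers in small steps so the plate tilts between the pads.

Call:
arm_command --pt "0 0 0" --pt "0 0 0" --pt "0 0 0" --twist '[0, 0, 0]' --fingers -0.74

```text
clock: 37.55
position: [0.6798, -0.0453, 0.1692]
orientation: [2.344, 2.092, 0.001]
force: [-0.5, 0.1, 0.7]
width: 0.0112
gripper_force: 0.0
```

Call:
arm_command --pt "0 0 0" --pt "0 0 0" --pt "0 0 0" --twist '[0, 0, 0]' --fingers -0.7

```text
clock: 37.85
position: [0.6797, -0.0461, 0.1689]
orientation: [2.345, 2.091, 0.0]
force: [-0.6, -0.3, 0.2]
width: 0.0131
gripper_force: 0.0
```

```bash
python3 ti.py
```

```text
w 0.013162060898154963 0.0 [ 0.6797 -0.0462  0.1688] 37.9 [0.5 0.4 0.1]
[257. 309.] 1379.5 [33. 28.] 84.6
[261. 173.] 4591.5 [71. 37.] 83.4
white [(232, 150, 19, 31), (200, 112, 41, 120), (286, 0, 87, 66)]
0 [[25.0, 315.0], [-25.0, 112.0]]
10 [[62.0, 292.0], [26.0, 111.0]]
20 [[96.0, 274.0], [70.0, 110.0]]
30 [[128.0, 261.0], [108.0, 110.0]]
40 [[157.0, 251.0], [143.0, 109.0]]
```

The grip force fell to zero, so the tray may have slipped. I'll look at all three views in one picture.

```bash
python3 - <<'E'
from h import *
a=read_camera("wrist");t=read_camera("top");s=read_camera("scene")
for n,i in(("a",a),("t",t),("s",s)):cv2.imwrite(f"pics/drop_{n}.png",i)
r=cv2.resize
top=np.hstack([r(a,(400,300)),r(t[130:235,190:330],(400,300))]);bot=r(s[120:270,120:520],(800,300))
cv2.imwrite("pics/drop.png",np.vstack([top,bot]))
E
```

```text
(no output)
```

View pics/drop.png

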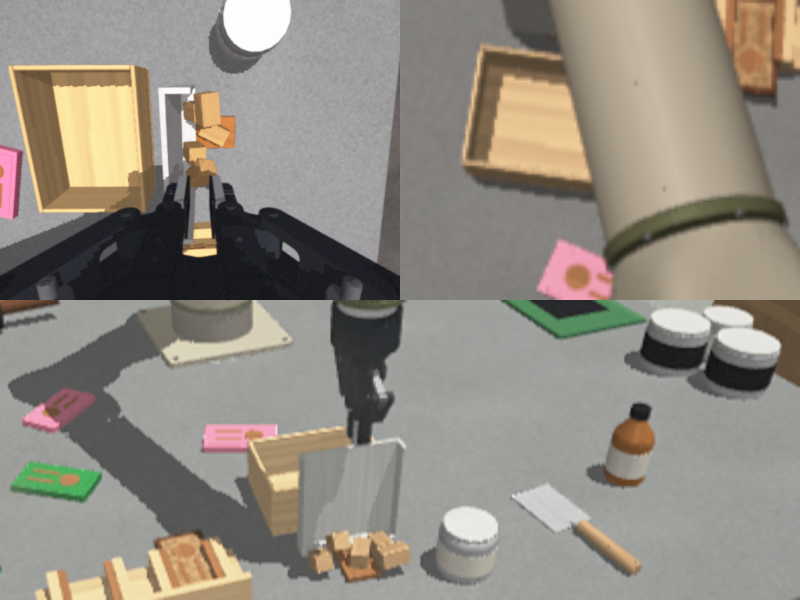

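The last picture shows the plate slipped out of the pads. The tray now stands on its back end, on the plate as a foot, beside the bin's far wall. The spacers lie in a heap on and near the plate, behind the bin, at wrist pixels of about (265,137), (273,170), (247,195), (260,214) and (256,320). The bin is upright and clear. The task says any that miss go in too, so I'll pick them up one by one. First I'll measure from higher up.

Call:
arm_command --pt "0 0 -0.8" --pt "0 0 -0.8" --pt "0 0 -0.8" --pt "0 0 -0.6" --pt "0 0 0" --pt "0 0 0" --twist '[0, 0, 0, 0, 0, 0]' --fingers 0

```text
clock: 38.65
position: [0.6798, -0.0463, 0.2585]
orientation: [2.345, 2.091, 0.0]
force: [0.1, -0.3, -0.5]
width: 0.0427
gripper_force: 0.0
```

```bash
cat > pile.py <<'E'
from h import *
def px(p,w):
    c=R.from_rotvec(p["attitude"]).inv().apply(np.asarray(w)-p["xyz"]);u=p["K"]@c;return (u[:2]/u[2]).round().astype(int).tolist()
p=camera_params("wrist");im=read_camera("wrist");cv2.imwrite("pics/pile.png",im);np.save("pile.npy",p,allow_pickle=True)
P,a,M,s=pose();print(P.round(4),np.degrees(a).round(1),s["clock"])
h=cv2.cvtColor(im,cv2.COLOR_BGR2HSV)
def rep(n,lo,hi,zs,amin,k=1):
    m=cv2.inRange(h,lo,hi)
    if k>1:m=cv2.erode(m,np.ones((k,k)))
    for c in cv2.findContours(m,0,1)[0]:
        A=cv2.contourArea(c)
        if A>amin:
            x,y,w,hh=cv2.boundingRect(c)
            q=rect(p,c,zs);print(n,(x,y,w,hh),A,q[0].round(3),q[1].round(),round(q[2]),"hsv",np.median(h[y:y+hh,x:x+w].reshape(-1,3),0))
rep("top-lit",(10,85,200),(19,140,255),.022,60)
rep("any",(5,60,60),(25,255,255),.015,150)
rep("white",(0,0,200),(179,40,255),.022,150)
E
python3 pile.py
python3 - <<'E'
from h import *
im=cv2.imread("pics/pile.png");h=cv2.cvtColor(im,cv2.COLOR_BGR2HSV)
# coarse colour map of the region to read as text
for v in range(100,330,5):
    print(v,"".join((lambda c:"." if c[1]<45 and c[2]<185 else("W" if c[1]<45 else(" B"[c[2]>60] if c[0]<14 and c[1]>150 else("o" if c[1]>130 else "s") if c[2]>190 else "d")))(h[v,u]) for u in range(180,340,3)))
E
```

```text
[ 0.6794 -0.0464  0.2578] 83.4 38.7
top-lit (236, 288, 44, 22) 219.5 [ 0.659 -0.26 ] [66. 35.] -5 hsv [ 16. 143. 220.]
top-lit (256, 172, 37, 29) 665.5 [ 0.701 -0.088] [49. 39.] -7 hsv [ 17. 123. 222.]
top-lit (255, 143, 31, 25) 410.5 [ 0.701 -0.045] [36. 22.] -29 hsv [ 17. 125. 228.]
top-lit (254, 123, 28, 17) 420.0 [ 0.7   -0.014] [35. 20.] -7 hsv [ 17. 122. 237.]
top-lit (303, 108, 22, 31) 423.5 [ 0.759 -0.011] [36. 21.] -80 hsv [ 18. 119. 236.]
any (209, 249, 85, 81) 5265.5 [ 0.651 -0.252] [139. 126.] 87 hsv [ 17. 114. 205.]
any (36, 185, 20, 19) 257.5 [ 0.387 -0.065] [26. 26.] -27 hsv [ 14. 168. 218.]
any (251, 122, 42, 79) 2516.5 [ 0.701 -0.057] [109.  54.] 87 hsv [ 16. 123. 219.]
any (301, 108, 24, 32) 518.0 [ 0.759 -0.012] [38. 25.] -80 hsv [ 18. 118. 233.]
any (75, 88, 136, 145) 17158.0 [ 0.535 -0.041] [196. 163.] 84 hsv [ 21.  97. 208.]
white (221, 109, 32, 110) 1524.5 [ 0.656 -0.055] [147.  38.] 84 hsv [ 10.   5. 204.]
white (277, 7, 63, 69) 3293.0 [0.758 0.084] [74. 73.] 88 hsv [  0.   0. 254.]
100 ddddsdddd.............................................
105 ddddsdddd.............................................
110 ssssssddd.....WWWWWWWWW...................dssss.......
115 ssssssddd.....WW.......W.................dsssss.......
120 ssssssddd.....WW......WW.................dssssss......
125 ssssssddd.....WW.....WWW.sssssssss.......dssssss......
130 ssssssddd.....WW....WWWW.sssssssss........dssssss.....
135 ssssssddd......W...WWWWW.sssssssss........dsssss......Traceback (most recent call last):
  File "<stdin>", line 5, in <module>
  File "<stdin>", line 5, in <genexpr>
  File "<stdin>", line 5, in <lambda>
TypeError: string indices must be integers, not 'numpy.bool'
```

Five spacers are accounted for: D alone at (0.759,-0.011), and a row at x≈0.70 with y≈-0.014, -0.045 and -0.088, the last probably two together. D comes first.

```bash
python3 - <<'E'
from h import *
to(.759,-.013,.12,98,False)
p=np.load("pile.npy",allow_pickle=True).item();im=cv2.imread("pics/pile.png");h=cv2.cvtColor(im,cv2.COLOR_BGR2HSV)
m=cv2.inRange(h,(3,50,30),(30,255,255));k=np.zeros_like(m);k[80:240,65:218]=m[80:240,65:218]
c=cv2.convexHull(max(cv2.findContours(k,0,1)[0],key=cv2.contourArea));print("bin",rect(p,c,.07))
for v in range(105,215,4):
    print(v,"".join("." if c[1]<45 and c[2]<185 else "W" if c[1]<45 else ("B" if c[0]<14 and c[1]>150 else "o" if c[2]>225 else "s" if c[2]>190 else "d") for c in h[v,215:330:2]))
E
```

```text
to (0.759, -0.013, 0.12) twist tot -1.69 shift tot [0.73 2.78 4.59] yaw now 83.4 clk 38.7 q7 -0.33
bin (array([ 0.55609033, -0.03217056]), array([169.23725891, 140.97238159]), 83.7015151977539)
105 ..........................................................
109 ...WWWWWWWWWWWWWW..............................ddsoos.....
113 ...WWWWWWWWWWWWWWWW........................dsoooooooo.....
117 ...WWW..........WWW........................ddoooooooos....
121 ....WWW........WWWW.........................dooooooooo....
125 ....WWW.......WWWWW.ooooooooooooos..........ddoooooooos...
129 ....WWW......WWWWW.dooooooooooooos...........doooooooos...
133 ....WWW....WWWWWWWWdooooooooooooos...........ddoooooooo...
137 ....WWW....WWWWWWWWdooooooooooooos............dooosd......
141 ....WWW....WWWWWWWoBBBBdddddBdddsssssss...................
145 ....WWW....WWWWWWWossddoooosddBsBsssssd...................
149 ....WWW.....WWWWWWWBBdooooooooossddBssd...................
153 ....WWW.....WWWWWWWBdoooooooooooooooBsd...................
157 .....WW.....WWWWWWWBdoooooooooooooossBd...................
161 .....WW.....WWWWWWWs
[... 157 characters left out ...]
.......
173 .....WW.....WWWWWWW.doooooooosssos........................
177 .....WW.....WWWWWWW.doosssssssssss........................
181 .....WWW....WWWWWWW.ssssssssssssss........................
185 .....WWW....WWWWWWW.dsssssssssssssssddd...................
189 .....WWW....WWWWWWW......dooooooooooooo...................
193 .....WWW....WWWWWWW......dooooooooooooo...................
197 .....WWW....WWWWWWW......dooooooooooooo...................
201 .....WWW..................................................
205 .....WWW..................................................
209 ......WW..................................................
213 ......WW..................................................
```

Call:
arm_command --pt "0 0 0" --pt "0 0 0" --pt "0.25 0.93 0.3" --pt "0.24 0.93 0.8" --pt "0.24 0.92 0.9" --pt "0 0 0.9" --pt "0 0 0.9" --pt "0 0 0.79" --pt "0 0 0" --pt "0 0 0" --twist '[-0.85, -0.84, 0, 0, 0, 0, 0, 0, 0, 0]' --fingers 0.1

```text
clock: 39.7
position: [0.7589, -0.0131, 0.1207]
orientation: [-2.061, -2.37, 0.001]
force: [-0.3, 0.3, 1.3]
width: 0.047
gripper_force: 0.0
```

```bash
python3 ws.py .759 -.013
```

```text
[127. 360.] 1219.0 [ 0.6545 -0.2217] [91. 27.] 59.8 mid [ 0.6494 -0.2311]
[256. 181.] 1052.5 [ 0.7589 -0.0093] [38. 22.] -82.0 mid [ 0.7593 -0.0117]
[186. 203.] 4079.5 [ 0.7037 -0.0447] [90. 52.] 83.8 mid [ 0.6983 -0.0417]
[ 0.7591 -0.0105]
to (np.float64(0.7590778493996027), np.float64(-0.010523327676958797), -0.001) twist tot -0.01 shift tot [ 0.08 -0.    4.1 ] yaw now 98.0 clk 39.8 q7 -0.16
```

Call:
arm_command --pt "0.08 0 0.9" --pt "0 0 0.9" --pt "0 0 0.9" --pt "0 0 0.9" --pt "0 0 0.5" --pt "0 0 0" --twist '[0, 0, 0, 0, 0, 0]'

```text
clock: 40.35
position: [0.7583, -0.0108, -0.0031]
orientation: [-2.061, -2.369, 0.002]
force: [0.2, 0.1, 0.6]
width: 0.0469
gripper_force: 0.0
```

Call:
arm_command --pt "0 0 0" --pt "0 0 0" --pt "0 0 0" --pt "0 0 0" --pt "0 0 -1" --pt "0 0 -1" --pt "0 0 -1" --pt "0 0 -1" --pt "0 0 -1" --pt "0 0 -1" --pt "0 0 -0.5" --pt "0 0 0" --twist '[0, 0, 0, 0, 0, 0, 0, 0, 0, 0, 0, 0]' --fingers -1

```text
clock: 41.55
position: [0.76, -0.0103, 0.1961]
orientation: [2.06, 2.368, 0.005]
force: [-0.7, -0.5, -0.3]
width: 0.0206
gripper_force: 60.0
```

```bash
python3 -c "
from h import *
to(.545,-.07,.19,83.7,False)"
```

```text
to (0.545, -0.07, 0.19) twist tot 1.66 shift tot [-2.76 -6.9   0.2 ] yaw now 98.0 clk 41.5 q7 -0.14
```

Call:
arm_command --pt "0 0 0" --pt "0 0 0" --pt "-0.34 -0.86 0" --pt "-0.34 -0.86 0" --pt "-0.34 -0.86 0" --pt "-0.34 -0.86 0" --pt "-0.35 -0.86 0" --pt "-0.35 -0.86 0" --pt "-0.35 -0.87 0" --pt "-0.35 -0.87 0" --pt "0 0 0.9" --pt "0 0 0.9" --pt "0 0 0.9" --pt "0 0 0.9" --pt "0 0 0.9" --pt "0 0 0" --twist '[0.83, 0.83, 0, 0, 0, 0, 0, 0, 0, 0, 0, 0, 0, 0, 0, 0]'

```text
clock: 43.15
position: [0.5406, -0.0701, 0.0536]
orientation: [-2.336, -2.092, 0.007]
force: [-0.8, -0.5, -0.0]
width: 0.0203
gripper_force: 60.0
```

Call:
arm_command --pt "0 0 0" --pt "0 0 0" --pt "0 0 -1" --pt "0 0 -1" --pt "0 0 -1" --pt "0 0 -1" --pt "0 0 -1" --pt "0 0 0" --twist '[0, 0, 0, 0, 0, 0, 0, 0]' --fingers -0.2

```text
clock: 43.95
position: [0.5465, -0.07, 0.2136]
orientation: [2.335, 2.092, 0.007]
force: [0.7, -0.6, -0.2]
width: 0.0344
gripper_force: 0.0
```

```bash
python3 -c "
from h import *
to(.70,-.075,.20,83.7,False)"
```

```text
to (0.7, -0.075, 0.2) twist tot 0.00 shift tot [0.4  5.1  0.45] yaw now 83.7 clk 44.0 q7 -0.23
```

Call:
arm_command --pt "0 0.9 0" --pt "0 0.9 0" --pt "0 0.9 0" --pt "0 0.9 0" --pt "0 0.9 0" --pt "0 0.9 0.6" --pt "0 0 0.9" --pt "0 0 0" --pt "0 0 0" --twist '[0, 0, 0, 0, 0, 0, 0, 0, 0]' --fingers 0.2

```text
clock: 44.85
position: [0.7049, -0.088, 0.1638]
orientation: [-2.34, -2.096, 0.0]
force: [0.1, 1.1, 0.7]
width: 0.0514
gripper_force: 0.0
```

```bash
cat > pm.py <<'E'
from h import *
p=camera_params("wrist");im=read_camera("wrist");cv2.imwrite("pics/pm.png",im);h=cv2.cvtColor(im,cv2.COLOR_BGR2HSV)
P,a,M,s=pose();print(P.round(4),np.degrees(a).round(1),s["clock"])
m=cv2.inRange(h,(14,80,190),(21,150,255))
for c in cv2.findContours(m,0,1)[0]:
    A=cv2.contourArea(c)
    if A>100:
        b=cv2.boundingRect(c)
        if b[1]<300 and b[0]>215: q=rect(p,c,.022);print(b,A,q[0].round(4),q[1].round(),round(q[2]),"z.032:",rect(p,c,.032)[0].round(4))
for v in range(90,260,5):
    print(v,"".join("." if c[1]<45 and c[2]<185 else "W" if c[1]<45 else ("B" if c[0]<14 and c[1]>150 else "o" if c[2]>225 else "s" if c[2]>190 else "d") for c in h[v,190:330:2]))
def px(w):
    c=R.from_rotvec(p["attitude"]).inv().apply(np.asarray(w)-p["xyz"]);u=p["K"]@c;return (u[:2]/u[2]).round().tolist()
print([(x,px([x,-.09,.022])) for x in(.66,.68,.70,.72)],[(y,px([.70,y,.022])) for y in(-.11,-.09,-.07,-.05,-.03,-.01)])
E
python3 pm.py
```

```text
[ 0.7053 -0.088   0.165 ] 83.7 44.9
(237, 264, 28, 15) 260.0 [ 0.6881 -0.1973] [30. 18.] -6 z.032: [ 0.6889 -0.1912]
(225, 154, 51, 40) 1298.5 [ 0.7003 -0.0874] [51. 40.] -6 z.032: [ 0.7007 -0.0851]
(223, 114, 44, 35) 833.0 [ 0.6997 -0.0441] [37. 23.] -28 z.032: [ 0.7001 -0.0433]
(222, 87, 39, 24) 831.5 [ 0.7    -0.0142] [36. 21.] -6 z.032: [ 0.7004 -0.0143]
90 .........WWWWWW.soooooooooooooooooos..................................
95 .......WWWWWWWW.doooooooooooooooooos..................................
100 ......WWWWWWWWW.dooooooooooooooooood..................................
105 ......WWWWWWWWW.dooooooooooooooooood..................................
110 ......WWWWWWWWW.dssssssssssssssssssd..................................
115 ......WWWWWWWWWsssssssosddsssBBssssssssossd...........................
120 ......WWWWWWWWWossssooooooooosddssssosoBoBd...........................
125 ......WWWWWWWWWWsssoooooooooooooooosddBBssd...........................
130 ......WWWWWWWWWWBsoooooooooooooooooooossssd...........................
135 ......WWWWWWWWWWBdsoooooooooooooooooosssssd...................
[... 1354 characters left out ...]
....
230 ......................................................................
235 ......d....................................................d..........
240 ....d......................................................d.d........
245 ......d....................................................ddd........
250 ....d.d.......................................................d.......
255 .....ddd...................................................d.....d....
[(0.66, [211.0, 181.0]), (0.68, [231.0, 179.0]), (0.7, [250.0, 176.0]), (0.72, [270.0, 174.0])] [(-0.11, [252.0, 195.0]), (-0.09, [250.0, 176.0]), (-0.07, [248.0, 157.0]), (-0.05, [245.0, 137.0]), (-0.03, [243.0, 116.0]), (-0.01, [240.0, 94.0])]
```

The tray stands with its base at x≈0.67, too close to the spacers for the gripper body. I'll grip it by its raised lip and shift it clear of them, up beside the bin.

```bash
python3 -c "
from h import *
to(.669,-.045,.165,83.7,False);to(.669,-.045,.130,83.7,False)"
```

```text
to (0.669, -0.045, 0.165) twist tot -0.00 shift tot [ 1.29 -1.36 -0.  ] yaw now 83.7 clk 44.9 q7 -0.30
to (0.669, -0.045, 0.13) twist tot -0.00 shift tot [ 1.29 -1.36  1.17] yaw now 83.7 clk 44.9 q7 -0.30
```

Call:
arm_command --pt "0.43 -0.45 0" --pt "0.43 -0.45 0" --pt "0.43 -0.46 0" --pt "0 0 0.4" --pt "0 0 0.4" --pt "0 0 0.37" --pt "0 0 0" --twist '[0, 0, 0, 0, 0, 0, 0]'

```text
clock: 45.6
position: [0.6681, -0.0463, 0.1257]
orientation: [-2.34, -2.093, 0.004]
force: [0.0, -0.4, 0.7]
width: 0.0511
gripper_force: 0.0
```

Call:
arm_command --pt "0 0 0" --pt "0 0 0" --pt "0 0 0" --pt "0 0 0" --pt "0 0 0" --twist '[0, 0, 0, 0, 0]' --fingers -1

```text
clock: 46.1
position: [0.6689, -0.0451, 0.128]
orientation: [2.34, 2.096, -0.0]
force: [0.4, 0.1, -0.8]
width: 0.0029
gripper_force: 60.7
```

Call:
arm_command --pt "0 0 -0.1" --pt "0 -1 0" --pt "0 -0.5 0" --pt "0 0 0" --pt "0 0 0" --twist '[0, 0, 0, 0, 0]'

```text
clock: 46.6
position: [0.6245, -0.0406, 0.1315]
orientation: [2.34, 2.095, 0.0]
force: [-0.1, -0.4, -1.5]
width: 0.0027
gripper_force: 60.6
```

```bash
python3 pm.py
```

```text
[ 0.6247 -0.0405  0.1313] 83.7 46.65
(329, 220, 38, 22) 699.5 [ 0.7068 -0.0979] [35. 21.] -8 z.032: [ 0.704  -0.0931]
(409, 216, 28, 27) 465.5 [ 0.7776 -0.1041] [23. 22.] -73 z.032: [ 0.772  -0.0991]
(438, 167, 43, 27) 823.5 [ 0.8082 -0.0591] [35. 21.] -13 z.032: [ 0.8014 -0.0558]
(372, 132, 42, 25) 900.5 [ 0.748  -0.0198] [35. 21.] -6 z.032: [ 0.7436 -0.018 ]
90 ddddddddddddddddddddddooodd...........................................
95 ddddddddddddddddddddddooodd...........................................
100 ddddddddddddddddddddddooodd...........................................
105 ddddddddddddddddddddddooodd...........................................
110 ooodooooooooodssooodddooodd...........................................
115 ooooooooooooooooooodddooodd...WWWWWWWWWWWWWWWWWWWWWWWWWWWWW...........
120 ooooooooooooooooooooddsoodd...WWWWWWWWWWWWWWWWWWWWWWWWWWWW............
125 ooooooooooooooooooodddsoodd...WWWWWWWWWWWWWWWWWWWWWWWWWWWW............
130 ooooooooooooooooooodddsooddd..WWWWWW...WWWWWW.........................
135 ooooooooooooooooooodddsosddd..WWWWWW..WWWWWWW...............
[... 1357 characters left out ...]
ddd
230 ddddddddddddddddddddddddd......WWWW................................ddd
235 dddddddddddddddddddd..d........WWWW.........d.......................dd
240 dddddddddddddddddddddd.........WWWW........d...d.....................d
245 ddddddddddddddddd..d.dd.......dWWWWd..................................
250 ddddddddddddddddd.d...d.......d....d.......d...d......................
255 dddddddddddddddd..dd..d............d........d.ddd.....................
[(0.66, [298.0, 228.0]), (0.68, [319.0, 226.0]), (0.7, [340.0, 224.0]), (0.72, [361.0, 222.0])] [(-0.11, [341.0, 243.0]), (-0.09, [340.0, 224.0]), (-0.07, [339.0, 204.0]), (-0.05, [339.0, 183.0]), (-0.03, [338.0, 162.0]), (-0.01, [337.0, 139.0])]
```

The spacers are now spread out singly at (0.707,-0.098), (0.778,-0.104, on end), (0.808,-0.059) and (0.748,-0.020). I'll set the tray down here on its foot and fetch them.

Call:
arm_command --pt "0 0 0.1" --pt "0 0 0.03" --pt "0 0 0" --twist '[0, 0, 0]'

```text
clock: 46.95
position: [0.6242, -0.0401, 0.1266]
orientation: [-2.34, -2.096, 0.0]
force: [0.4, 0.3, -2.7]
width: 0.0027
gripper_force: 60.7
```

Call:
arm_command --pt "0 0 0" --pt "0 0 0" --pt "0 0 0" --pt "0 0 -0.5" --pt "0 0 -1" --pt "0 0 -0.5" --pt "0 0 0" --twist '[0, 0, 0, 0, 0, 0, 0]' --fingers 0

```text
clock: 47.65
position: [0.6256, -0.0398, 0.1904]
orientation: [2.337, 2.094, 0.005]
force: [0.6, -0.7, 0.4]
width: 0.0427
gripper_force: 0.0
```

```bash
python3 -c "
from h import *
to(.748,-.0198,.12,83.7,False)
to(.748,-.0198,.12,174,False)"
```

```text
to (0.748, -0.0198, 0.12) twist tot -0.00 shift tot [1.11 3.98 2.35] yaw now 83.7 clk 47.6 q7 -0.36
to (0.748, -0.0198, 0.12) twist tot -10.51 shift tot [-3.99  1.09  2.35] yaw now 83.7 clk 47.6 q7 -0.36
```

Call:
arm_command --pt "0.22 0.8 0" --pt "0.22 0.8 0" --pt "0.22 0.8 0" --pt "0.22 0.8 0" --pt "0.22 0.78 0.3" --pt "0 0 0.9" --pt "0 0 0.9" --pt "0 0 0.9" --pt "0 0 0.9" --pt "0 0 0.9" --pt "0 0 0.8" --pt "0 0 0.5" --pt "0 0 0.25" --pt "0 0 0" --twist '[0, 0, 0, 0, 0, 0, 0, 0, 0, 0, 0, 0, 0, 0]' --fingers 0.35

```text
clock: 49.05
position: [0.746, -0.0205, -0.0043]
orientation: [-2.34, -2.096, 0.001]
force: [0.6, 0.2, 0.1]
width: 0.0578
gripper_force: 0.0
```

Call:
arm_command --pt "0 0 0" --pt "0 0 0" --pt "0 0 0" --pt "0 0 0" --pt "0 0 -1" --pt "0 0 -1" --pt "0 0 -1" --pt "0 0 -1" --pt "0 0 -1" --pt "0 0 -1" --pt "0 0 -0.5" --pt "0 0 0" --twist '[0, 0, 0, 0, 0, 0, 0, 0, 0, 0, 0, 0]' --fingers -1

```text
clock: 50.25
position: [0.7474, -0.0202, 0.1942]
orientation: [2.338, 2.094, 0.005]
force: [-0.3, -0.6, -0.3]
width: 0.0343
gripper_force: 59.8
```

```bash
python3 -c "
from h import *
to(.545,.01,.195,83.7,False);to(.545,.01,.06)"
```

```text
to (0.545, 0.01, 0.195) twist tot -0.00 shift tot [ 0.26 -6.82 -0.03] yaw now 83.7 clk 50.2 q7 -0.38
to (0.545, 0.01, 0.06) twist tot 0.00 shift tot [ 0.26 -6.82  4.47] yaw now 83.7 clk 50.2 q7 -0.38
```

Call:
arm_command --pt "0.03 -0.85 0" --pt "0.03 -0.85 0" --pt "0.03 -0.85 0" --pt "0.03 -0.85 0" --pt "0.03 -0.85 0" --pt "0.03 -0.85 0" --pt "0.04 -0.86 0" --pt "0.04 -0.86 0" --pt "0 0 0.9" --pt "0 0 0.9" --pt "0 0 0.9" --pt "0 0 0.9" --pt "0 0 0.85" --pt "0 0 0" --twist '[0, 0, 0, 0, 0, 0, 0, 0, 0, 0, 0, 0, 0, 0]'

```text
clock: 51.65
position: [0.5405, 0.0094, 0.0537]
orientation: [-2.336, -2.092, 0.008]
force: [-0.7, -0.1, -0.5]
width: 0.0341
gripper_force: 59.9
```

Call:
arm_command --pt "0 0 0" --pt "0 0 0" --pt "0 0 -0.9" --pt "0 0 -0.9" --pt "0 0 -0.9" --pt "0 0 -0.9" --pt "0 0 -0.9" --pt "0 0 0" --pt "-0.42 0.82 0" --pt "-0.42 0.82 0" --pt "-0.42 0.82 0" --pt "-0.43 0.82 0" --pt "-0.43 0.82 0" --pt "-0.43 0.83 0" --pt "-0.43 0.83 0" --pt "0 0 0" --pt "0 0 0" --twist '[0, 0, 0, 0, 0, 0, 0, 0, 0, 0, 0, 0, 0, 0, 0, 0, 0]' --fingers 0.3

```text
clock: 53.35
position: [0.7059, -0.0978, 0.1929]
orientation: [-2.34, -2.095, -0.001]
force: [0.9, 0.0, -0.0]
width: 0.0554
gripper_force: 0.0
```

```bash
cat > pm2.py <<'E'
from h import *
p=camera_params("wrist");im=read_camera("wrist");cv2.imwrite("pics/pm.png",im);h=cv2.cvtColor(im,cv2.COLOR_BGR2HSV)
P,a,M,s=pose();print(P.round(4),np.degrees(a).round(1),s["clock"])
m=cv2.inRange(h,(14,80,190),(21,150,255))
for c in cv2.findContours(m,0,1)[0]:
    A=cv2.contourArea(c)
    if A>150:
        b=cv2.boundingRect(c);q=rect(p,c,.022)
        if b[1]<300 and q[0][0]>.64: print(b,A,q[0].round(4),q[1].round(),round(q[2]))
E
python3 pm2.py; python3 -c "
from h import *
to(.707,-.098,-.001,83.7,False)"
```

```text
[ 0.7056 -0.0973  0.1933] 83.7 53.4
(230, 284, 30, 28) 391.0 [ 0.6757 -0.2609] [39. 35.] 87
(241, 244, 22, 15) 212.0 [ 0.6912 -0.1976] [26. 18.] -1
(240, 158, 33, 21) 571.5 [ 0.7071 -0.098 ] [35. 22.] -9
(303, 151, 25, 26) 376.5 [ 0.7724 -0.1002] [23. 22.] -73
(330, 110, 36, 25) 635.5 [ 0.8083 -0.0594] [35. 22.] -14
to (0.707, -0.098, -0.001) twist tot 0.00 shift tot [-0.02  0.05  6.48] yaw now 83.7 clk 53.4 q7 -0.28
```

Call:
arm_command --pt "-0.02 0.05 0.9" --pt "0 0 0.9" --pt "0 0 0.9" --pt "0 0 0.9" --pt "0 0 0.9" --pt "0 0 0.9" --pt "0 0 0.6" --pt "0 0 0.4" --pt "0 0 0" --twist '[0, 0, 0, 0, 0, 0, 0, 0, 0]' --fingers 0.35

```text
clock: 54.3
position: [0.7064, -0.0986, 0.0]
orientation: [-2.339, -2.096, 0.002]
force: [-0.6, 0.5, 0.5]
width: 0.0575
gripper_force: 0.0
```

Call:
arm_command --pt "0 0 0" --pt "0 0 0" --pt "0 0 0" --pt "0 0 0" --pt "0 0 -1" --pt "0 0 -1" --pt "0 0 -1" --pt "0 0 -1" --pt "0 0 -1" --pt "0 0 -1" --pt "0 0 -0.5" --pt "0 0 0" --twist '[0, 0, 0, 0, 0, 0, 0, 0, 0, 0, 0, 0]' --fingers -1

```text
clock: 55.5
position: [0.7083, -0.0986, 0.1986]
orientation: [2.338, 2.094, 0.004]
force: [-0.0, -0.3, 0.3]
width: 0.034
gripper_force: 59.8
```

```bash
python3 -c "
from h import *
to(.545,-.03,.195,83.7,False)
p=camera_params('top');im=read_camera('top');cv2.imwrite('pics/t10.png',im)"
```

```text
to (0.545, -0.03, 0.195) twist tot -0.00 shift tot [ 1.68 -5.66  0.12] yaw now 83.7 clk 55.5 q7 -0.28
```

Call:
arm_command --pt "0.24 -0.81 0" --pt "0.24 -0.81 0" --pt "0.24 -0.81 0" --pt "0.24 -0.81 0" --pt "0.24 -0.81 0" --pt "0.24 -0.81 0" --pt "0.24 -0.8 0" --pt "0 0 0.9" --pt "0 0 0.9" --pt "0 0 0.9" --pt "0 0 0.9" --pt "0 0 0.9" --pt "0 0 0" --twist '[0, 0, 0, 0, 0, 0, 0, 0, 0, 0, 0, 0, 0]'

```text
clock: 56.85
position: [0.5404, -0.0302, 0.0564]
orientation: [-2.335, -2.092, 0.008]
force: [-0.4, -0.4, -0.8]
width: 0.034
gripper_force: 59.9
```

Call:
arm_command --pt "0 0 0" --pt "0 0 0" --pt "0 0 -0.9" --pt "0 0 -0.9" --pt "0 0 -0.9" --pt "0 0 -0.9" --pt "0 0 -0.9" --pt "0 0 0" --pt "0 0.9 0" --pt "0 0.9 0" --pt "0 0.9 0" --pt "0 0.9 0" --pt "0 0.9 0" --pt "0 0.9 0" --pt "0 0.9 0" --pt "0 0.9 0" --pt "0 0.9 0" --pt "0 0.7 0" --pt "0 0 0" --pt "0 0 0" --twist '[0, 0, 0, 0, 0, 0, 0, 0, 0, 0, 0, 0, 0, 0, 0, 0, 0, 0.9, 0, 0]' --fingers 0.35

```text
clock: 58.85
position: [0.8064, -0.0585, 0.1959]
orientation: [-2.474, -1.936, -0.0]
force: [-0.8, -0.5, 0.4]
width: 0.0577
gripper_force: 0.0
```

```bash
python3 pm2.py; python3 -c "
from h import *
to(.8083,-.0594,-.001,76,False)"
```

```text
[ 0.8061 -0.0588  0.1964] 76.1 58.9
(219, 199, 26, 20) 285.0 [ 0.7682 -0.1016] [23. 23.] 17
(241, 158, 32, 20) 586.5 [ 0.8083 -0.0591] [35. 22.] -14
to (0.8083, -0.0594, -0.001) twist tot 0.01 shift tot [-0.    0.08  6.58] yaw now 76.1 clk 58.9 q7 -0.42
```

Call:
arm_command --pt "0 0.07 0.9" --pt "0 0 0.9" --pt "0 0 0.9" --pt "0 0 0.9" --pt "0 0 0.9" --pt "0 0 0.9" --pt "0 0 0.7" --pt "0 0 0.4" --pt "0 0 0" --twist '[0, 0, 0, 0, 0, 0, 0, 0, 0]'

```text
clock: 59.8
position: [0.8074, -0.0598, -0.0004]
orientation: [-2.475, -1.933, 0.003]
force: [0.5, -0.2, -0.2]
width: 0.0576
gripper_force: 0.0
```

Call:
arm_command --pt "0 0 0" --pt "0 0 0" --pt "0 0 0" --pt "0 0 0" --pt "0 0 -1" --pt "0 0 -1" --pt "0 0 -1" --pt "0 0 -1" --pt "0 0 -1" --pt "0 0 -1" --pt "0 0 -0.5" --pt "0 0 0" --twist '[0, 0, 0, 0, 0, 0, 0, 0, 0, 0, 0, 0]' --fingers -1

```text
clock: 61.0
position: [0.8094, -0.0593, 0.199]
orientation: [2.474, 1.931, 0.005]
force: [-0.1, 0.4, -0.8]
width: 0.0341
gripper_force: 59.8
```

```bash
python3 -c "
from h import *
to(.545,0.03,.195,83.7,False)"
```

```text
to (0.545, 0.03, 0.195) twist tot -0.90 shift tot [ 1.99 -9.09  0.13] yaw now 75.9 clk 61.0 q7 -0.42
```

Call:
arm_command --pt "0 0 0" --pt "0.19 -0.9 0" --pt "0.2 -0.91 0" --pt "0.2 -0.91 0" --pt "0.2 -0.91 0" --pt "0.2 -0.91 0" --pt "0.2 -0.91 0" --pt "0.2 -0.91 0" --pt "0.2 -0.91 0" --pt "0.2 -0.91 0" --pt "0.2 -0.91 0" --pt "0 0 0.9" --pt "0 0 0.9" --pt "0 0 0.9" --pt "0 0 0.9" --pt "0 0 0.85" --pt "0 0 0" --twist '[-0.9, 0, 0, 0, 0, 0, 0, 0, 0, 0, 0, 0, 0, 0, 0, 0, 0]'

```text
clock: 62.7
position: [0.5406, 0.0292, 0.0583]
orientation: [-2.336, -2.092, 0.008]
force: [-0.6, 0.9, -0.5]
width: 0.0339
gripper_force: 59.9
```

Call:
arm_command --pt "0 0 0" --pt "0 0 0" --pt "0 0 -0.9" --pt "0 0 -0.9" --pt "0 0 -0.9" --pt "0 0 -0.9" --pt "0 0 -0.9" --pt "0 0 0" --pt "-0.39 0.88 0" --pt "-0.39 0.88 0" --pt "-0.39 0.88 0" --pt "-0.39 0.88 0" --pt "-0.39 0.89 0" --pt "-0.39 0.89 0" --pt "-0.39 0.89 0" --pt "-0.4 0.89 0" --pt "-0.4 0.89 0" --pt "0 0 0" --pt "0 0 0" --twist '[0, 0, 0, 0, 0, 0, 0, 0, 0, 0, 0, 0, 0, 0, 0, 0, 0, 0, 0]' --fingers 0.1

```text
clock: 64.6
position: [0.7701, -0.1015, 0.1972]
orientation: [-2.34, -2.095, -0.001]
force: [0.0, 0.5, 0.7]
width: 0.0475
gripper_force: 0.0
```

```bash
sed -i 's/q=rect(p,c,.022)/q=rect(p,c,.036)/' pm2.py; python3 pm2.py; python3 -c "
from h import *
to(.771,-.1015,.012,83.7,False)"
```

```text
[ 0.7698 -0.101   0.1977] 83.7 64.65
(242, 154, 26, 25) 376.5 [ 0.7702 -0.0971] [22. 22.] 17
to (0.771, -0.1015, 0.012) twist tot 0.00 shift tot [-0.01  0.04  6.19] yaw now 83.7 clk 64.7 q7 -0.26
```

Call:
arm_command --pt "0 0 0" --pt "0 0 0" --pt "0 0 0" --pt "0.12 0.05 0.9" --pt "0 0 0.9" --pt "0 0 0.9" --pt "0 0 0.9" --pt "0 0 0.9" --pt "0 0 0.9" --pt "0 0 0.5" --pt "0 0 0.4" --pt "0 0 0" --twist '[-0.9, -0.9, -0.91, 0, 0, 0, 0, 0, 0, 0, 0, 0]'

```text
clock: 65.85
position: [0.7697, -0.0978, 0.0077]
orientation: [-1.868, -2.525, 0.001]
force: [0.0, 0.2, 0.3]
width: 0.0469
gripper_force: 0.0
```

Call:
arm_command --pt "0 0 0" --pt "0 0 0" --pt "0 0 0" --pt "0 0 0" --pt "0 0 -1" --pt "0 0 -1" --pt "0 0 -1" --pt "0 0 -1" --pt "0 0 -1" --pt "0 0 -1" --pt "0 0 -0.5" --pt "0 0 0" --twist '[0, 0, 0, 0, 0, 0, 0, 0, 0, 0, 0, 0]' --fingers -1

```text
clock: 67.05
position: [0.7713, -0.0977, 0.2062]
orientation: [1.867, 2.522, 0.003]
force: [-0.0, 0.8, -0.9]
width: 0.0207
gripper_force: 59.6
```

```bash
python3 -c "
from h import *
to(.545,-.05,.20,83.7,False)"; python3 pm2.py
```

```text
to (0.545, -0.05, 0.2) twist tot 2.71 shift tot [ 0.75 -7.67  0.21] yaw now 107.0 clk 67.0 q7 0.12
[ 0.7707 -0.0978  0.2038] 107.0 67.1
(233, 231, 45, 12) 361.5 [ 0.7962 -0.1763] [52. 14.] 17
(105, 220, 76, 50) 787.5 [ 0.6761 -0.2057] [89. 58.] -19
(139, 211, 25, 17) 221.0 [ 0.6751 -0.1897] [28. 14.] -4
```

Call:
arm_command --pt "0 0 0" --pt "0 0 0" --pt "0 0 0" --pt "-0.08 -0.83 0" --pt "-0.08 -0.83 0" --pt "-0.08 -0.83 0" --pt "-0.08 -0.83 0" --pt "-0.08 -0.83 0" --pt "-0.08 -0.84 0" --pt "-0.08 -0.84 0" --pt "-0.08 -0.84 0" --pt "-0.07 -0.84 0" --pt "0 0 0.9" --pt "0 0 0.9" --pt "0 0 0.9" --pt "0 0 0.9" --pt "0 0 0.9" --pt "0 0 0" --pt "0 0 0" --twist '[0.9, 0.9, 0.91, 0, 0, 0, 0, 0, 0, 0, 0, 0, 0, 0, 0, 0, 0, 0, 0]'

```text
clock: 69.0
position: [0.5433, -0.0942, 0.068]
orientation: [-2.339, -2.095, 0.001]
force: [-0.3, -0.8, 0.5]
width: 0.02
gripper_force: 59.5
```

Call:
arm_command --pt "0 0 0" --pt "0 0 0" --pt "0 0 -0.9" --pt "0 0 -0.9" --pt "0 0 -0.9" --pt "0 0 -0.9" --pt "0 0 -0.9" --pt "0 0 -0.5" --pt "0 0 0" --twist '[0, 0, 0, 0, 0, 0, 0, 0, 0]' --fingers -0.2

```text
clock: 69.9
position: [0.5452, -0.0944, 0.2209]
orientation: [2.338, 2.093, 0.003]
force: [0.2, 0.8, -0.8]
width: 0.0341
gripper_force: 0.0
```

```bash
cat > fin.py <<'E'
from h import *
p=camera_params("wrist");im=read_camera("wrist");cv2.imwrite("pics/f.png",im);h=cv2.cvtColor(im,cv2.COLOR_BGR2HSV)
P,a,M,s=pose();print(P.round(4),np.degrees(a).round(1),s["clock"])
def px(w):
    c=R.from_rotvec(p["attitude"]).inv().apply(np.asarray(w)-p["xyz"]);u=p["K"]@c;return (u[:2]/u[2]).round().tolist()
print("bin ctr",px([.55,-.031,0.02]),"hue under spacers")
for z in(.022,):
    m=cv2.inRange(h,(13,95,120),(17,160,255))
    for c in cv2.findContours(m,0,1)[0]:
        A=cv2.contourArea(c)
        if A>120: q=rect(p,c,.027);print(cv2.boundingRect(c),A,q[0].round(3),q[1].round(),round(q[2]))
m=cv2.inRange(h,(0,0,190),(179,40,255))
for c in cv2.findContours(m,0,1)[0]:
    if cv2.contourArea(c)>120: print("white",cv2.boundingRect(c),rect(p,c,.15)[0].round(3),rect(p,c,.15)[1].round(),rect(p,c,.15)[2])
E
python3 fin.py
```

```text
[ 0.5445 -0.0945  0.2192] 83.7 69.95
bin ctr [252.0, 108.0] hue under spacers
(335, 260, 48, 17) 296.0 [ 0.665 -0.247] [61. 23.] -3
(325, 220, 77, 32) 1581.5 [ 0.672 -0.197] [95. 40.] 1
(185, 15, 136, 177) 18017.0 [ 0.552 -0.033] [190. 142.] 84
white (346, 10, 50, 188) [ 0.634 -0.041] [131.  23.] 83.91653442382812
```

```bash
python3 - <<'E'
from h import *
im=cv2.imread("pics/f.png");h=cv2.cvtColor(im,cv2.COLOR_BGR2HSV)
for v in range(12,205,6): print(v,"".join("." if c[1]<40 else "o" if (c[1]>=112 and c[2]>190) else "-" if c[2]>190 else "d" for c in h[v,178:345:2]))
E
```

```text
12 ....................................................................................
18 .---dooooooooooooooooooooo-ooooooooo-oooooo-oooooooooooooooooooo-o-oooo--...........
24 ..--dddddddddddddddddddddddddddddddddddddddddddddddddddddddddddddddddd---...........
30 ..--oddddddddddddddddddddddddddddddddddddddddddddddddddddddddddddddddd---...........
36 ..--odddddddddddddddddoooooooooooooooooddddddddddddddddddddddddddddddd--d...........
42 ..---ddddddddddddddddooooooooooooooooooddddddddddddddddddddddddddddddd--............
48 ..---ddddddddddddddddddddddddddddddddddddddddddddddddddddddddddddddddo--............
54 ...--dddddd----------ddddddddddddddddddo--------------------dddddddddo--............
60 ...--oddddd----------dddddddddddddddddd---------------------dddddddddddd............
66 ...--oddddd----------odoooooooooooooooo--------------------ddddddddddddd............
72 ...---ddddd-----------dooooooooooooooooo-------------------ddddddddddddd............
78 ...---ddddd------------doooooooooodddddo-------------------dddddddddddd.............
84 ...---dddddo-----------ddddddddddddddo---
[... 1121 characters left out ...]
-dddddo------------------ddddddddddd--------------dddddddddddd...............
168 ......--oddddo-----------------ddoooooooooo--------------dddddddddddd...............
174 ......--oddddd---------o-o----oddoooooooooo--------------oddddddddddd...............
180 ......---ddddddddddddddddddddddddooooooooooddddddddddddddddddddddddd................
186 .......--ddddddddddddddddddddddddddddddddddddddddddddddddddddddddddd................
192 .......--d-------------------------------------------------------...................
198 ....................................................................................
204 ....................................................................................
```

All five spacers are in the bin, seen as patches in rows 36–42, 66–78, 102–114, 132–150 and 168–180. Now I'll carry the empty tray to open bench and lay it down.

```bash
python3 -c "
from h import *
to(.6248,-.041,.195,83.7,False);to(.6248,-.041,.128,83.7,False)"
```

```text
to (0.6248, -0.041, 0.195) twist tot -0.00 shift tot [2.07 2.47 0.81] yaw now 83.7 clk 70.0 q7 -0.20
to (0.6248, -0.041, 0.128) twist tot -0.00 shift tot [2.07 2.47 3.04] yaw now 83.7 clk 70.0 q7 -0.20
```

Call:
arm_command --pt "0.69 0.82 0" --pt "0.69 0.82 0" --pt "0.69 0.83 0" --pt "0 0 0.7" --pt "0 0 0.7" --pt "0 0 0.6" --pt "0 0 0.6" --pt "0 0 0.4" --pt "0 0 0" --twist '[0, 0, 0, 0, 0, 0, 0, 0, 0]' --fingers 0

```text
clock: 70.85
position: [0.6231, -0.0409, 0.1259]
orientation: [-2.338, -2.094, 0.004]
force: [0.5, 0.3, 0.9]
width: 0.043
gripper_force: 0.0
```

Call:
arm_command --pt "0 0 0" --pt "0 0 0" --pt "0 0 0" --pt "0 0 0" --pt "0 0 0" --pt "0 0 -0.5" --pt "0 0 -0.8" --pt "0 0 -0.8" --pt "0 0 -0.9" --pt "0 0 0" --twist '[0, 0, 0, 0, 0, 0, 0, 0, 0, 0]' --fingers -1

```text
clock: 71.85
position: [0.6263, -0.0402, 0.2235]
orientation: [2.337, 2.093, 0.007]
force: [0.2, 1.0, -2.0]
width: 0.0021
gripper_force: 61.1
```

```bash
python3 -c "
from h import *
to(.585,.20,.218,90,False);to(.585,.2,.128,90,False);print(pose()[3]['force'],pose()[3]['width'])"
```

```text
to (0.585, 0.2, 0.218) twist tot -0.73 shift tot [ 8.01 -1.38  0.18] yaw now 83.7 clk 71.8 q7 -0.37
to (0.585, 0.2, 0.128) twist tot -0.73 shift tot [ 8.01 -1.38  3.18] yaw now 83.7 clk 71.8 q7 -0.37
[ 0.17233719  0.99772852 -1.96893457] 0.002078176595850827
```

Call:
arm_command --pt "0.4 -0.05 -0.2" --pt "0.8 -0.14 0" --pt "0.8 -0.14 0" --pt "0.8 -0.14 0" --pt "0.8 -0.14 0" --pt "0.8 -0.14 0" --pt "0.8 -0.14 0" --pt "0.8 -0.14 0" --pt "0.8 -0.14 0" --pt "0.7 -0.12 0" --pt "0.51 -0.09 0" --pt "0 0 0" --twist '[0, 0, 0, 0, 0, 0, 0, 0, 0, 0, 0, -0.73]'

```text
clock: 73.05
position: [0.6082, 0.2063, 0.2243]
orientation: [-2.215, -2.225, 0.0]
force: [-0.6, -0.8, -1.2]
width: 0.0021
gripper_force: 61.1
```

```bash
python3 -c "
from h import *
to(.585,.2,.131,90,False);print(pose()[3]['force'],pose()[3]['width'])"
```

```text
to (0.585, 0.2, 0.131) twist tot 0.03 shift tot [-0.21 -0.77  3.11] yaw now 90.3 clk 73.0 q7 -0.67
[-0.61557151 -0.84991367 -1.20107524] 0.0020874573381245154
```

Call:
arm_command --pt "0 -0.4 0" --pt "0 -0.37 0" --pt "0 0 0.7" --pt "0 0 0.7" --pt "0 0 0.7" --pt "0 0 0.6" --pt "0 0 0.3" --pt "0 0 0.15" --pt "0 0 0" --twist '[0, 0, 0, 0, 0, 0, 0, 0, 0]'

```text
clock: 73.95
position: [0.586, 0.2034, 0.1325]
orientation: [2.221, 2.221, -0.0]
force: [-9.1, -3.7, 15.8]
width: 0.0023
gripper_force: 63.6
```

Call:
arm_command --pt "0 0 0" --pt "0 0 0" --pt "0 0 0" --twist '[0, 0, 0]' --fingers -0.25

```text
clock: 74.25
position: [0.5869, 0.2026, 0.1303]
orientation: [2.222, 2.22, 0.001]
force: [0.3, 0.9, 0.2]
width: 0.0318
gripper_force: 0.0
```

Call:
arm_command --pt "0 0 0.5" --pt "0 -0.25 0" --pt "0 -0.25 0" --pt "0 -0.25 0" --pt "0 -0.25 0" --pt "0 -0.25 0" --pt "0 -0.25 0.1" --pt "0 -0.25 0.1" --pt "0 -0.25 0.1" --pt "0 0 0" --pt "0 0 0" --twist '[0, 0, 0, 0, 0, 0, 0, 0, 0, 0, 0]'

```text
clock: 75.35
position: [0.5268, 0.2025, 0.1061]
orientation: [2.222, 2.221, -0.0]
force: [0.4, -0.9, 0.0]
width: 0.0323
gripper_force: 0.1
```

```bash
cat > tr.py <<'E'
from h import *
p=camera_params("scene");im=read_camera("scene");cv2.imwrite("pics/tr_s.png",im)
P,a,M,s=pose();print(P.round(4),s["clock"],s["force"].round(1),s["width"])
p=camera_params("wrist");w=read_camera("wrist");cv2.imwrite("pics/tr_w.png",w);h=cv2.cvtColor(w,cv2.COLOR_BGR2HSV)
for v in range(80,290,8): print(v,"".join("." if 45<c[2]<=185 and c[1]<45 else "W" if c[1]<45 and c[2]>185 else "k" if c[2]<=45 else "B" for c in h[v,60:460:5]))
def px(x):
    c=R.from_rotvec(p["attitude"]).inv().apply(np.asarray(x)-p["xyz"]);u=p["K"]@c;return (u[:2]/u[2]).round().tolist()
for ph in(0,15,30,45,60,75,90):
    t=np.radians(ph);print(ph,"lip",px([.585-.154*np.sin(t),.2,.154*np.cos(t)]))
E
python3 tr.py
```

```text
[0.527  0.2026 0.1062] 75.4 [-1.   0.   0.4] 0.03218899711403273
80 .WW....W..W.WWW.WWWWWWW..WWW..W.W.W..WW.W.WW.WW..W..............................
88 ...W...WWWW.WWWWWW.WWWW..WW..W.WWWWWW.WW..W.WW.W....W..................W.......W
96 .......W..W..WWWWWWW.WWW.WW.W.WWW..W...WWW....W......W......WW..W...WWWWWWWWWWWW
104 .....WWWW.WWWWWWWWWWWW.WWW.WW.W.WWWW..WW.W.W.WW.W..WW.WW........WW..WWWWWWWWWWWW
112 ...WWW.WWWWWWWWWWWWWWWWWWWWWWW.WW..............WWWWWWWWWWW...WWW....WWWWWWWWWWWW
120 .W..W.W...WWWWWWWWWWWWWWWWWWWWWWWWWWWWWWWWWWWWWWW.....WWWW.WW....WW.WWWWWWWWWWWW
128 ......WW..WWWWWWWWWWW.W.W.W.W.WWWW.............WWWWWWWWWWW...W...W..WWWWWWWWWWWW
136 ....W.WW...WWWWWWWWWWWWW.WWWWWWWWWWWW..W.WWWWWWWWWWWWWWWWW...WW.W...WWWWWWWWWWWW
144 .WW.W.W..W.WW.WWW.WWWWWWWWWWW.WWWWWWWWWWWWWWWWWWWWWWWWWWWW.......W..WWWWWWWWWWWW
152 ....W..W.W.WW.WWWWWWWWW.WWW..W..WWWWWWWWWWWWWWWWWWWWWWWWW.W.........WWWWWWWWWWWW
160 ..W...WWWWWWW.WWW....WWW.WWWWW..WWWWWWWWWWWWWWWWWWWWWWWWW.....WWW...WWWWWWWWWWWW
168 ...W.W.WWWWW.W.....WWW.WW.......WWWWWWWWWWWWWWWWWWWWWWWWWBBBBBBBBBBBBBBBW..W...W
176 W.WWW..WWWW.WW
[... 709 characters left out ...]
...k....kWWWW.W...WWWWW.WWWWWWWWWW...
248 ...WW.W..WW.WWWW...........k...k..............kk.....WWWWW...W.....W...WW.....WW
256 .W.WW.....W..WW...........kk...k..............kk...kk......W.WW.W....W..W......W
264 ..WW..WWW..W.W..........kkkkk..k..............kk...kkk..W...WW.....WWWWW..W.W...
272 WW.W.W.W.WW..kkkkk.....kkkkkkkkk.............WkkkkkkkBkk.W...kkkkk...W.WW..W.W..
280 ......W...kkkk..kkkkkkkkkkkkkkkk............WW.kkkkkkkk.kkkkkkk..kkk.....W......
288 ......W.kkBkBkk.kkkkkkkkkkkkkkkk...........WWW.kkkkkkkkkkkk.kkkkkkkkkkk.WW......
0 lip [399.0, 287.0]
15 lip [298.0, 280.0]
30 lip [214.0, 261.0]
45 lip [162.0, 239.0]
60 lip [139.0, 217.0]
75 lip [137.0, 200.0]
90 lip [148.0, 186.0]
```

The tray leans about 29° on the finger as planned. I'll lower it along its arc.

Call:
arm_command --pt "0 0 0.5" --pt "0 0 0.4" --pt "0 0 0.4" --pt "0 0 0" --pt "0 0 0" --pt "0 -0.45 0.43" --pt "0 -0.39 0.49" --pt "0 -0.33 0.53" --pt "0 -0.26 0.57" --pt "0 -0.17 0.25" --pt "0 0 0" --twist '[0, 0, 0, 0, 0, 0, 0, 0, 0, 0, 0]' --fingers 1

```text
clock: 76.55
position: [0.4779, 0.2026, -0.0014]
orientation: [-2.221, -2.221, 0.002]
force: [-1.6, 0.1, 0.0]
width: 0.0852
gripper_force: 0.3
```

Call:
arm_command --pt "0 -0.25 0" --pt "0 -0.25 0" --pt "0 -0.25 0" --pt "0 -0.25 0" --pt "0 0 0" --pt "0 0 -0.5" --pt "0 0 -1" --pt "0 0 -1" --pt "0 0 -1" --pt "0 0 -1" --pt "0 0 0" --twist '[0, 0, 0, 0, 0, 0, 0, 0, 0, 0, 0]'

```text
clock: 77.65
position: [0.4508, 0.2041, 0.1386]
orientation: [2.22, 2.219, 0.009]
force: [-0.2, 0.9, -0.2]
width: 0.0853
gripper_force: 0.0
```

```bash
cat > fl.py <<'E'
from h import *
P,a,M,s=pose();print(P.round(4),s["clock"],s["force"].round(1))
def big(im,p,m,r,z,n):
    k=np.zeros_like(m);k[r[1]:r[3],r[0]:r[2]]=m[r[1]:r[3],r[0]:r[2]];k=cv2.morphologyEx(k,cv2.MORPH_CLOSE,np.ones((5,5)))
    c=cv2.findContours(k,0,1)[0]
    if c: c=max(c,key=cv2.contourArea);q=rect(p,cv2.convexHull(c),z);print(n,cv2.boundingRect(c),q[0].round(4),q[1].round(1),round(q[2],1))
p=camera_params("wrist");im=read_camera("wrist");cv2.imwrite("pics/fl_w.png",im)
h=cv2.cvtColor(im,cv2.COLOR_BGR2HSV);big(im,p,cv2.inRange(h,(0,0,200),(179,30,255)),(0,0,512,290),.022,"tray w")
big(im,p,cv2.inRange(h,(3,120,60),(16,255,255)),(200,0,512,290),.076,"plate w")
p=camera_params("top");im=read_camera("top");cv2.imwrite("pics/fl_t.png",im)
h=cv2.cvtColor(im,cv2.COLOR_BGR2HSV);big(im,p,cv2.inRange(h,(0,0,185),(179,40,255)),(100,130,205,260),.022,"tray t")
big(im,p,cv2.inRange(h,(3,55,30),(25,255,255)),(205,140,280,202),.07,"bin t")
E
python3 fl.py
```

```text
[0.4508 0.2041 0.1386] 77.65 [-0.2  0.9 -0.2]
tray w (232, 110, 165, 123) [0.5036 0.2095] [143.8 115.5] 0.0
plate w (386, 157, 48, 67) [0.5671 0.2093] [51.7 33. ] 89.8
tray t (154, 163, 34, 47) [0.5031 0.1911] [147.  103.1] 3.3
bin t (211, 145, 63, 54) [ 0.5444 -0.0309] [171.7 143. ] 83.8
```

Call:
arm_command --pt "0 0 -1" --pt "0 0 -1" --pt "-0.8 0.3 -1" --pt "-0.8 0.3 0" --pt "-0.8 0.3 0" --pt "0 0 0" --pt "0 0 0" --twist '[0, 0, 0, 0, 0, 0, 0]'

```text
clock: 78.45
position: [0.4753, 0.1303, 0.2234]
orientation: [-2.222, -2.219, 0.001]
force: [0.2, 0.2, 1.0]
width: 0.0851
gripper_force: 0.0
```

```bash
python3 - <<'E'
from h import *
p=camera_params("wrist");im=read_camera("wrist");cv2.imwrite("pics/z_w.png",im);print(pose()[0],pose()[3]["clock"])
h=cv2.cvtColor(im,cv2.COLOR_BGR2HSV);m=cv2.inRange(h,(0,0,195),(179,30,255))
m=cv2.morphologyEx(m,cv2.MORPH_OPEN,np.ones((4,4)));m=cv2.morphologyEx(m,cv2.MORPH_CLOSE,np.ones((9,9)))
c=max(cv2.findContours(m,0,1)[0],key=cv2.contourArea);ap=cv2.approxPolyDP(cv2.convexHull(c),6,True).reshape(-1,2)
print(ap.tolist(),ray(p,ap,.022)[:,:2].round(4).tolist(),rect(p,c,.022))
p=camera_params("top");t=read_camera("top");cv2.imwrite("pics/z_t.png",t);ht=cv2.cvtColor(t,cv2.COLOR_BGR2HSV)
t0=cv2.imread("pics/top0.png")
m=cv2.inRange(ht,(3,55,30),(25,255,255));k=np.zeros_like(m);k[140:202,205:280]=m[140:202,205:280]
c=cv2.convexHull(max(cv2.findContours(k,0,1)[0],key=cv2.contourArea));print("bin",rect(p,c,.07))
for v in range(144,198,3): print(v,"".join("." if c[1]<40 else "o" if c[1]>=103 and c[2]>185 else "-" if c[2]>185 else "d" for c in ht[v,208:276]))
# block in bay1: front end
def px(p,w):
    c=R.from_rotvec(p["attitude"]).inv().apply(np.asarray(w)-p["xyz"]);u=p["K"]@c;return (u[:2]/u[2]).round(1).tolist()
print("blk front",px(p,[.5897,-.2465,.03]),"back",px(p,[.699,-.2527,.03]))
for v in range(128,172,3): print(v,"".join("." if c[1]<40 else "B" if c[1]>=115 else "w" for c in ht[v,290:335]), "".join("." if c[1]<40 else "B" if c[1]>=115 else "w" for c in cv2.cvtColor(t0,cv2.COLOR_BGR2HSV)[v,290:335]))
d=cv2.absdiff(t,t0).max(2)
for n,(a,b,c2,d2) in dict(can=(198,92,222,120),bottle=(92,115,120,143),knifeh=(150,80,162,118)).items(): print(n,(d[b:d2,a:c2]>60).sum())
E
```

```text
[0.47512866 0.13119681 0.22349369] 78.5
[[348, 38], [339, 156], [221, 149], [216, 38]] [[0.5756, 0.2664], [0.5756, 0.1383], [0.4351, 0.1468], [0.4335, 0.2666]] (array([0.5050759 , 0.20245332]), array([143.42643738, 128.1104126 ]), -0.052978515625)
bin (array([ 0.5442832 , -0.03088723]), array([171.71537781, 142.81269836]), 83.76797485351562)
144 ....................................................................
147 ..........-dd---------d--dddd.......................................
150 .........-ddddddddddddddddddddddddd------------dddd.................
153 ........d-ddddddddddddddddddddddddddddddddddddddddddddddd--------d..
156 ........--ddddddddd---dddddddddddddddddddddddddddddddddddddddddd-d..
159 .......d-ddddddddd-----------------ddd-dddddddddddddddddddddddd-d...
162 .......--dddddddd------------------------------------------d-dd-d...
165 ......d-ddddddddd-----------------------------------------------d...
168 ......--ddddddddd----------------------------------------------d....
171 .....d-dddddoddddddoooood------oooooood---ooooooo---ddoooooood-d....
174 .....--dddddoodddddooo
[... 1369 characters left out ...]
w
152 ....wwwwwwwwwBBBBBBBBBBBBBBBBBBBBwwwwwwwwwwww ....wwwwwwwwwwwwwwwwwwwwwwwwwwwwwwwwwwwwwwwww
155 .............BBBBBBBBBBBBBBBBBBBw..wwwwwwwwww ...................................wwwwwwwwww
158 ............wBBBBBBBBBBBBBBBBBBB............. .............................................
161 ............wBBBBBBBBBBBBBBBBBBw............. .............................................
164 ............................................. .............................................
167 ............................................. .............................................
170 ............................................. .............................................
can 0
bottle 458
knifeh 32
```

```bash
python3 - <<'E'
from h import *
for f in("top0","t10","z_t"):
    h=cv2.cvtColor(cv2.imread(f"pics/{f}.png"),cv2.COLOR_BGR2HSV)
    m=cv2.inRange(h,(3,80,30),(18,255,255));k=np.zeros_like(m);k[60:155,80:145]=m[60:155,80:145]
    c=max(cv2.findContours(k,0,1)[0],key=cv2.contourArea);print(f,cv2.boundingRect(c),cv2.contourArea(c))
for f in("scene0","drop_s","tr_s"):
    h=cv2.cvtColor(cv2.imread(f"pics/{f}.png"),cv2.COLOR_BGR2HSV)
    m=cv2.inRange(h,(3,120,30),(18,255,255));k=np.zeros_like(m);k[160:225,405:450]=m[160:225,405:450]
    c=max(cv2.findContours(k,0,1)[0],key=cv2.contourArea);print(f,cv2.boundingRect(c),cv2.contourArea(c))
E
```

```text
top0 (95, 119, 20, 19) 210.0
t10 (95, 119, 20, 19) 210.5Traceback (most recent call last):
  File "<stdin>", line 5, in <module>
ValueError: max() iterable argument is empty
```

```bash
python3 - <<'E'
from h import *
s=read_camera("scene")
a=cv2.imread("pics/scene0.png")
for n,im in(("0",a),("now",s)):
    h=cv2.cvtColor(im,cv2.COLOR_BGR2HSV);m=cv2.inRange(h,(3,120,30),(18,255,255));k=np.zeros_like(m);k[160:225,405:450]=m[160:225,405:450]
    print(n,[(cv2.boundingRect(c),cv2.contourArea(c)) for c in cv2.findContours(k,0,1)[0] if cv2.contourArea(c)>40])
d=cv2.absdiff(a,s).max(2);print("can diff",(d[225:262,332:366]>60).sum(),"knife diff",(d[210:256,372:434]>60).sum())
print(cv2.cvtColor(cv2.imread("pics/z_t.png"),cv2.COLOR_BGR2HSV)[128,95:118].tolist()[::4])
E
```

```text
0 [((420, 178, 21, 19), 254.0)]
now [((420, 178, 21, 19), 254.5)]
can diff 0 knife diff 28
[[17, 28, 82], [19, 47, 189], [18, 44, 86], [19, 47, 189], [19, 48, 191], [19, 47, 194]]
```

The bottle, can and knife haven't moved; the arm was only hiding the bottle from the top camera. Everything is in its place and the robot touches nothing, so I'm handing in.

```bash
python3 -c "
from bench import bot;print(bot.finish_job())"
```

```text
the job is handed in; nothing more can be done
None
```

I handed the job in at about 79 s with the block home, the tray flat and empty, and all five spacers in the upright bin; but the tray slipped from the grip at the bin and spilled the spacers behind it, so I put them in one by one instead of sliding them off the open end, and I don't know whether the judge counts that as the tipping step.

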